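# Empty the tipping scrap pot into the regrind bin

## Task

Slide open, all the way, the bin cover that the blue scrap pot stands in front of, so that it runs past the other cover. Then tip the pot right over by its bail so that all five broken test-bar halves fall into the bin, and stand the pot fully upright again, easing it back rather than letting it bang. Do not disturb the tape roll or the test bar lying nearby.

Things in the scene. Friction and masses are not known exactly. Their poses are not given: they have to be found in the camera images.
- bin: Grey sheet-metal scrap bin, 170 (x) by 270 (y) by 72 mm high, 4 mm walls, fixed; a wall at y = 0 makes a left (+y) and a right (-y) compartment. Origin: centre of its underside; x points away from the robot, y to the left along its length, z up. Two flat aluminium covers in a double track close it, the left one running beneath the right one; track and covers reach up to 88 mm.
- cover_left (a joint): How far (m) the left cover is slid open: 0 = closes the left compartment, 0.11 = fully open, slid along the bin's -y under its neighbour. Needs about 1 to 2 N and stays where it is left.
- cover_right (a joint): How far (m) the right cover is slid open: 0 = closes the right compartment, 0.11 = fully open, slid along the bin's +y over its neighbour. Needs about 1 to 2 N and stays where it is left.
- cover_left_pull (a point): Centre of the top edge of the left cover's black pull, an upright bar along the bin's x, 90 mm long and 10 mm thick, at the outer (+y) end of the cover, its outer face 8 mm inside the bin's end. Its top is 108 mm above the worktop, 30 mm above the cover's sheet. Moves with the cover; axes as the bin's.
- cover_right_pull (a point): The same for the right cover: its pull is at the outer (-y) end of that cover, its top 108 mm above the worktop and 22 mm above the cover's sheet.
- pot_stand: Green yoke stand, fixed to the worktop in front of either the left or the right compartment, holding the blue-painted steel pot between two legs 141 mm apart. Origin on the worktop, 80 mm nearer the robot than the hinge axis of the pot; x points to the bin, y left (the bin's to within 0.03 rad). 180 mm wide over the legs' ends.
- trunnion (a point): Middle of the pot's hinge axis, 165 mm above the worktop, about 14 mm past the bin's front wall; does not move. The axis runs along this point's y; x points to the bin. The pot is open-topped, 108 mm wide at the rim, 84 at the foot, 110 tall, wall 3 mm; upright, its rim is 220 mm above the worktop and its centre 20 mm to the robot's side of the axis.
- pot (a joint): Tip of the pot about the trunnion axis (rad): 0 = upright on its stop, grows as it tips away from the robot over the bin, 2.2 (126 degrees) = right over, against its stop. The hinge is stiff (about 0.16 N m, 1 to 4 N at the bail): the pot stays where it is left.
- bail (a point): Middle of the pot's tipping bail, a round rubber-sleeved bar 13 mm thick, clear for 76 mm, parallel to the hinge axis, 135 mm from it, rigid with the pot. At pot angle a it leans from straight up by (a - 1.012) rad, positive to the bin: upright it is 114 mm to the robot's side of the axis and 72 mm above it; right over, 125 mm to the bin's side and 50 mm above.
- tape_roll: Roll of yellow tape lying flat, 102 mm across, 24 mm high, in front of the compartment where the pot does not stand. Origin: centre of its underside. Bystander.
- drop_tower: Tall fixed test column behind the left end of the bin; base plate 250 (x) by 170 (y) mm, rods and clamps above it to 777 mm. Origin: centre of its underside, axes as the robot's. Arms that cross from the left must pass in front of it.
- bar_a: Loose white dog-bone test bar, 150 by 20 by 12 mm, lying left of the work. Origin: centre of its underside. Bystander.
- half_1: One of five white pieces (halves of broken test bars) lying in the pot, 61 mm long, 20 mm wide at the thick end, 12 mm thick, about 25 g. Origin: its middle.
- half_2: One of five white pieces (halves of broken test bars) lying in the pot, 61 mm long, 20 mm wide at the thick end, 12 mm thick, about 25 g. Origin: its middle.
- half_3: One of five white pieces (halves of broken test bars) lying in the pot, 61 mm long, 20 mm wide at the thick end, 12 mm thick, about 25 g. Origin: its middle.
- half_4: One of five white pieces (halves of broken test bars) lying in the pot, 61 mm long, 20 mm wide at the thick end, 12 mm thick, about 25 g. Origin: its middle.
- half_5: One of five white pieces (halves of broken test bars) lying in the pot, 61 mm long, 20 mm wide at the thick end, 12 mm thick, about 25 g. Origin: its middle.

How it is judged (in metres and radians):
On the way, in this order (a step that is already met when the one before it is completed fails the run):
1. the cover of the compartment that the pot stands in front of is slid open (over 95 mm of its 110 mm), the pot still upright (((y of trunnion in the frame of bin above 0 m and value of joint cover_left above 0.095 m) or (y of trunnion in the frame of bin below 0 m and value of joint cover_right above 0.095 m)) and value of joint pot below 0.3 rad), for 0.2 s.
2. the pot is tipped over (beyond 1.7 rad) with that cover open (((y of trunnion in the frame of bin above 0 m and value of joint cover_left above 0.095 m) or (y of trunnion in the frame of bin below 0 m and value of joint cover_right above 0.095 m)) and value of joint pot above 1.7 rad), for 0.2 s.
At the end, for the whole second after the job is handed in: The pot stands upright (within 0.08 rad of its stop), at rest; all five pieces lie at rest inside the bin, below its rim (centre at most 65 mm above the worktop) (value of joint pot below 0.08 rad and velocity of joint pot between -0.1 and 0.1 rad/s and x of half_1 in the frame of bin between -0.083 and 0.083 m and y of half_1 in the frame of bin between -0.133 and 0.133 m and z of half_1 in the frame of bin between -0.005 and 0.065 m and linear speed of each of half_1, half_2, half_3, half_4, half_5 below 0.05 m/s and x of half_2 in the frame of bin between -0.083 and 0.083 m and y of half_2 in the frame of bin between -0.133 and 0.133 m and z of half_2 in the frame of bin between -0.005 and 0.065 m and x of half_3 in the frame of bin between -0.083 and 0.083 m and y of half_3 in the frame of bin between -0.133 and 0.133 m and z of half_3 in the frame of bin between -0.005 and 0.065 m and x of half_4 in the frame of bin between -0.083 and 0.083 m and y of half_4 in the frame of bin between -0.133 and 0.133 m and z of half_4 in the frame of bin between -0.005 and 0.065 m and x of half_5 in the frame of bin between -0.083 and 0.083 m and y of half_5 in the frame of bin between -0.133 and 0.133 m and z of half_5 in the frame of bin between -0.005 and 0.065 m); the robot touches nothing.
It fails at once if the pot bangs back: turns back faster than 4 rad/s in the last 0.4 rad (value of joint pot below 0.4 rad and velocity of joint pot below -4 rad/s).
It fails at once if the tape roll or the loose test bar is moved more than 30 mm (distance of any of tape_roll, bar_a from where it was at the start of the episode above 0.03 m).
It also fails if it takes over 61 s, if anything falls off the work surface, if the arm or the gripper's body presses on something with over 40 N, if the wrist force passes 120 N, or if a joint passes its speed limit or range.

## Robot

A 6-joint arm with a two-finger parallel gripper is mounted at the origin on a cart in front of the work surface, level with it; the furniture and walls round the work are solid. World frame = base frame: x ahead of the robot, y to its left, z up, the work surface at z = 0. Lengths are in mm, angles in rad, forces in N, time in s.
With the tool pointing down it reaches from about 350 to 875 mm from the base axis. Payload 4.2 kg.
Tool frame: the origin (TCP) lies at the very end of the fingers, on their centre line; the grasp point (between the pads) lies 19 mm behind it (arm.pinch_z is the distance from the TCP to the grasp point, in mm); x points along the fingers, y is the direction in which the jaws open and shut, and the axes are right-handed (so a half turn about x gives the same grasp; the last joint's range is limited). The gripper opens to 85 mm and grips with 20 to 120 N. Pads are 22 mm wide; open, the fingers measure 114 mm over their backs; the gripper's body (76 mm by 85 mm) begins 54 mm behind the grasp point. The pads swing forward as they close: fully open they stand 13 mm farther back than shut.
Start: joints at [-0.876, 0.385, 0.008, 0, -1.194, -0.259], TCP at [263.847, -566.554, 208.612] pointing down, gripper open.
Joint ranges: [-3.14, 3.14], [-1.21, 2.06], [-1.07, 1.41], [-3.16, 2.05], [-2.99, -0.16], [-3.1, 3.1]. Speed limits (rad/s): [2.79, 2.79, 3.14, 3.14, 3.14, 3.14].

## Interface

Orientations are given as a unit quaternion [x, y, z, w].
In Python, from bench import arm gives the robot as it stands.
- The arm moves only by the tool drive_tool, never from a script. Its argument "motion" is a list of rows, each a list of 4 numbers: the shift along the tool's x, y, z in mm, then the turn about the tool's x in degrees. In form: [[dx, dy, dz, spin], ...]. A call has 1 to 10 rows; each row shifts and turns the commanded pose from where the row before left it, along the tool's axes as they then stand; what a row does not reach is not made up. A row lasts 1/12 s, in which the tool goes at most 41.7 mm and 7.16 degrees, less where a joint would pass 70% of its speed; a pose out of reach is approached as far as the arm can. A call with a gripper value outside its range is refused whole. "grip" is the finger opening in mm, from 0 to 85.4, set as the call begins (left out, the last holds). The fingers move at their own pace and stop on an object; the grip force is fixed at half the most. Time passes only in rows, so rows that do not move let the fingers close. It gives the time, the measured TCP pose, the force and the opening at its end, in the units of the state.
- arm.read_state(): the state, without advancing time (a new reading comes with each control period).
- arm.get_image(name): name is "scene" or "side" or "wrist"; returns the picture (384x512x3 uint8, red, green, blue); there is no depth.
- arm.calibration(name): a dict with "K" (3x3 intrinsics, pixels), "distortion" ([k1, k2, p1, p2, k3] as OpenCV has them; the pictures are not rectified), "eye" and "attitude" of the camera in the world; the wrist camera has in their place "T_tool_cam" (4x4, takes a point from camera to tool coordinates, whose origin is the TCP and whose axes are the tool frame's). Camera axes: x right, y up, looking along -z (the intrinsics and any distortion apply to the point x, -y, -z); pixel columns grow to the right and rows downward; lengths in mm; the calibration is good to about 2 mm. A picture is of the moment at which its call begins: read the wrist's pose just before it. calibration takes no time and is no camera call.
- arm.job_done(): hands the job in, once; it reports no verdict.
The state is a dict: "clock": time; "joints": joint angles; "joint_vel": joint speeds; "joint_efforts": joint torques, N m; "position": TCP position; "ee_rot": TCP orientation; "contact_force": force on the tool from outside, world axes, zero at the start; "wrist_torque": the same for the moment, N m; "gripper_width": finger opening in mm.
Only numpy, scipy, OpenCV 4.12 (cv2) and the standard library are available. Lean on these libraries where they do the work, as an engineer would, in place of code of your own. Each camera call takes 0.05 s, during which the arm holds its last target. There are 200 camera calls.

## Working session

There is one attempt and no reset: what is moved stays moved. The work goes in short steps, Python scripts to look and compute and a tool call to move; the robot and the scene stay as the last step left them, time stands still between calls to the robot, and variables do not carry over. Pictures are saved under pics/ and viewed, about 8 in all and at most 12, crops included, and the job is handed in when it is done.

Besides the shell and the picture viewer there is one more tool, called after "Emit:" by a JSON object that holds its "name" and its "arguments", one argument or row to a line. drive_tool: Moves the arm, as the interface text tells. Its arguments: {"type":"object","properties":{"motion":{"type":"array"},"grip":{"type":"number"}},"required":["motion"]}

```bash
mkdir -p pics; ls; cat > h.py <<'E'
import numpy as np, cv2
from bench import arm
from scipy.spatial.transform import Rotation as R
def save(n,f):
    im=arm.get_image(n); cv2.imwrite('pics/'+f,im[:,:,::-1]); return im
E
python3 - <<'E'
from h import *
for n in('scene','side','wrist'): 
    save(n,n+'0.png'); print(n,arm.calibration(n))
print(arm.read_state(), arm.pinch_z)
E
python3 -c "
import cv2,numpy as np
cv2.imwrite('pics/a.png',np.vstack([cv2.imread('pics/scene0.png')]))"
```

```text
pics
scene {'K': array([[364.4926071 ,   0.        , 251.51987194],
       [  0.        , 364.4926071 , 185.81886388],
       [  0.        ,   0.        ,   1.        ]]), 'distortion': array([-0.08431486,  0.        ,  0.        ,  0.        ,  0.        ]), 'eye': array([ 224.19310288, -697.16037795,  825.77991654]), 'attitude': array([ 0.33861425, -0.09869285, -0.23696565,  0.90523333])}
side {'K': array([[439.76271355,   0.        , 254.73928005],
       [  0.        , 439.76271355, 194.25809174],
       [  0.        ,   0.        ,   1.        ]]), 'distortion': array([-0.08318814,  0.        ,  0.        ,  0.        ,  0.        ]), 'eye': array([ 43.29968667, 547.40816141, 656.27117977]), 'attitude': array([-0.15171859,  0.48682924,  0.82630578, -0.23916003])}
wrist {'K': array([[321.86836659,   0.        , 252.57794065],
       [  0.        , 321.86836659, 196.80132855],
       [  0.        ,   0.        ,   1.        ]]), 'distortion': array([0.03141792, 0.        , 0.        , 0.        , 0.        ]), 'T_tool_cam': array([[ 6.62503970e-05,  2.71986124e-01, -9.62301171e-01
[... 291 characters left out ...]
k': 0.15, 'joints': array([-8.76412343e-01,  3.85381400e-01,  6.96966998e-03, -3.75131705e-04,
       -1.19399309e+00, -2.58578618e-01]), 'joint_vel': array([-0.00033155, -0.00267483,  0.00296295,  0.00101051, -0.00116602,
        0.00047673]), 'joint_efforts': array([-6.87244096e-05, -3.92677975e+01,  1.88580984e+01,  4.18858096e+00,
       -3.40605577e-03, -1.09642198e-05]), 'position': array([ 263.65040146, -566.15559517,  207.78029577]), 'ee_rot': array([-0.15225434,  0.69054744,  0.15337812,  0.69024488]), 'contact_force': array([-0.3204692 ,  0.40543703,  0.48501176]), 'wrist_torque': array([ 0.00857565,  0.00654233, -0.01006949]), 'gripper_width': 85.23206265814576} 18.700000000000003
```

View pics/scene0.png

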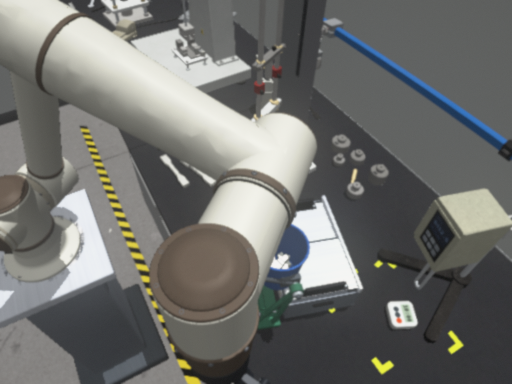

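View pics/side0.png

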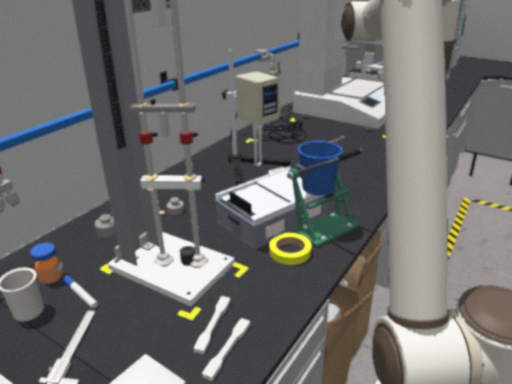

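The pot stands in front of the right compartment, with the tape roll at (290,248) in the side view and the left cover's pull at about (240,202). I'll zoom in to get pixel positions.

```bash
cat >> h.py <<'E'
def ray(n,uv,T=None):
    c=arm.calibration(n); p=cv2.undistortPoints(np.array([[uv]],float),c['K'],c['distortion'])[0,0]
    d=np.array([p[0],-p[1],-1.])
    if n=='wrist':
        M=T@c['T_tool_cam']; return M[:3,3],M[:3,:3]@d
    return c['eye'],R.from_quat(c['attitude']).apply(d)
def onz(n,uv,z,T=None):
    o,d=ray(n,uv,T); return o+d*(z-o[2])/d[2]
def tri(r1,r2):
    o,d=r1;p,e=r2; A=np.stack([d,-e],1); s=np.linalg.lstsq(A,p-o,rcond=None)[0]
    a=o+d*s[0]; b=p+e*s[1]; return (a+b)/2, np.linalg.norm(a-b)
def tool():
    s=arm.read_state(); T=np.eye(4); T[:3,:3]=R.from_quat(s['ee_rot']).as_matrix(); T[:3,3]=s['position']; return T
def proj(n,P,T=None):
    c=arm.calibration(n)
    if n=='wrist': M=T@c['T_tool_cam']; r,o=M[:3,:3],M[:3,3]
    else: r,o=R.from_quat(c['attitude']).as_matrix(),c['eye']
    q=(np.atleast_2d(P)-o)@r*[1,-1,-1]
    return cv2.projectPoints(q,np.zeros(3),np.zeros(3),c['K'],c['distortion'])[0][:,0]
E
python3 - <<'E'
from h import *
im=cv2.imread('pics/side0.png')[120:270,190:390]
cv2.imwrite('pics/side0z.png',cv2.resize(im,None,fx=4,fy=4,interpolation=cv2.INTER_CUBIC))
hsv=cv2.cvtColor(cv2.imread('pics/side0.png'),cv2.COLOR_BGR2HSV)
m=cv2.inRange(hsv,(22,120,100),(35,255,255)); m[:225]=0;m[270:]=0;m[:,:265]=0;m[:,320:]=0
ys,xs=np.where(m>0); print('tape',onz('side',((xs.min()+xs.max())/2,(ys.min()+ys.max())/2),18))
E
```

```text
tape [ 461.590176   -238.75118835   18.        ]
```

View pics/side0z.png

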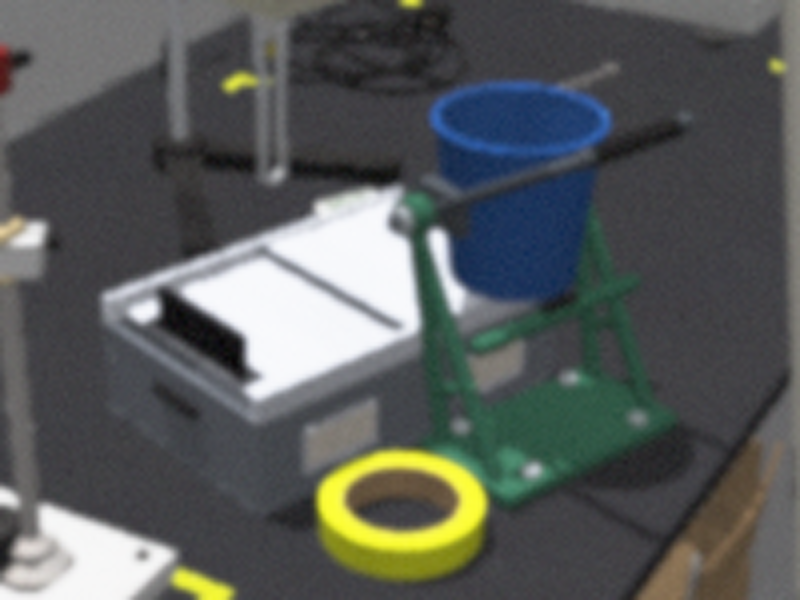

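```bash
python3 - <<'E'
from h import *
z=lambda u,v:(190+(u+.5)/4-.5,120+(v+.5)/4-.5)
FL=onz('side',z(258,417),88);BL=onz('side',z(103,297),88);FB=onz('side',z(265,512),0)
pl=[onz('side',z(*p),108) for p in((163,292),(243,345))]
print('FL',FL,'BL',BL,'FLbot',FB,'pull',pl)
d=BL-FL;print('len',np.linalg.norm(d),'yaw',np.degrees(np.arctan2(d[1],d[0])))
print('left trunn',onz('side',z(410,216),165),'bail',onz('side',z(600,155),237),onz('side',z(685,120),237))
print('rim centre',onz('side',z(521,120),220))
s=[onz('side',z(*p),5) for p in((678,415),(510,500))];print('stand near edge',s,(s[0]+s[1])/2)
E
```

```text
FL [ 536.78552439 -194.2398053    88.        ] BL [ 708.44721651 -266.09703502   88.        ] FLbot [ 548.27508972 -217.15073479    0.        ] pull [array([ 655.33962782, -263.29506586,  108.        ]), array([ 572.42211398, -232.78924794,  108.        ])]
len 186.09459424175566 yaw -22.714084886891953
left trunn [ 516.15028054 -342.41935477  165.        ] bail [ 390.87621254 -339.72325054  237.        ] [ 367.29808003 -414.6270246   237.        ]
rim centre [ 469.30261668 -400.32735077  220.        ]
stand near edge [array([ 363.5508512 , -453.78118963,    5.        ]), array([ 418.19152364, -303.40824275,    5.        ])] [ 390.87118742 -378.59471619    5.        ]
```

Emit:
{"name": "drive_tool", "arguments": {
  "motion": [
    [-30,0,0,-6.5],
    [-30,0,0,-6.5],
    [-30,0,0,-6.5],
    [-20,0,0,-6.5],
    [0,0,0,-6.5],
    [0,0,0,-6.5],
    [0,0,0,-6],
    [0,0,0,0]
  ],
  "grip": 0
}}

```text
clock: 0.82
position: [263.8, -566.3, 318.3]
ee_rot: [-0.406, 0.579, 0.406, 0.579]
contact_force: [0.1, -1.2, 0.2]
gripper_width: 0.3
```

```bash
cat >> h.py <<'E'
def go(P,n=40):
    T=tool(); d=T[:3,:3].T@(np.array(P)-T[:3,3]); print('pos',T[:3,3].round(1),'tool shift',d.round(1),'yaw y',np.degrees(np.arctan2(T[1,1],T[0,1])).round(2),'F',arm.read_state()['contact_force'].round(1),'t',arm.read_state()['clock'])
E
python3 -c "
from h import *
go([550,-518,310])"
```

```text
pos [ 263.8 -566.3  318.3] tool shift [   8.2 -252.6  143. ] yaw y 160.06 F [ 0.1 -1.2  0.2] t 0.8167
```

Emit:
{"name": "drive_tool", "arguments": {
  "motion": [
    [0,-32,14,0],
    [0,-32,14,0],
    [0,-32,14,0],
    [0,-32,14,0],
    [0,-32,14,0],
    [0,-32,14,0],
    [0,-32,14,0],
    [0,-28,14,0],
    [0,0,0,0],
    [0,0,0,0]
  ]
}}

```text
clock: 1.65
position: [540.7, -546.7, 315.7]
ee_rot: [-0.404, 0.58, 0.407, 0.579]
contact_force: [0.2, -0.5, -0.4]
gripper_width: 0.2
```

```bash
python3 -c "
from h import *
go([550,-518,310])
np.save('T1.npy',tool()); im=save('wrist','w1.png'); save('scene','s1.png')
cv2.imwrite('pics/w1z.png',cv2.resize(im[:,:,::-1],(800,600)))"
```

```text
pos [ 540.7 -546.7  315.7] tool shift [ 5.7  1.1 30.2] yaw y 159.97 F [ 0.2 -0.5 -0.4] t 1.65
```

View pics/w1z.png

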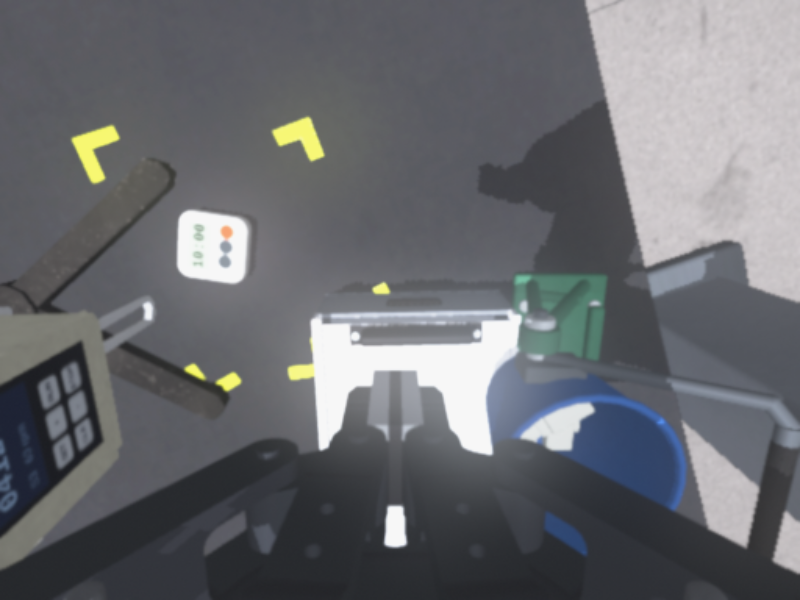

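The view shows the right pull at zoomed (350–482, 325–345), the pot rim centred near (600,460) with white pieces inside, and the bail sleeve at about (780,440)–(760,560).

```bash
python3 - <<'E'
from h import *
T=np.load('T1.npy'); z=lambda u,v:((u+.5)*.64-.5,(v+.5)*.64-.5)
w=lambda u,v,h:onz('wrist',z(u,v),h,T)
a,b=w(351,326,108),w(482,326,108); print('pull outer edge',a,b,a-b,np.degrees(np.arctan2(*(a-b)[1::-1])))
print('bin R corners',w(313,318,88),w(521,313,88))
print('bail',w(785,445,237),w(762,545,237))
print('box',tri(ray('scene',(470,240)),ray('side',(257,97))),'handle low',tri(ray('scene',(425,283)),ray('wrist',z(150,305),T)))
# rim from blue mask in side view
yaw=np.radians(-20);X=np.array([np.cos(yaw),np.sin(yaw),0]);Y=np.array([-X[1],X[0],0])
im=cv2.imread('pics/side0.png');hsv=cv2.cvtColor(im,cv2.COLOR_BGR2HSV)
m=cv2.inRange(hsv,(105,120,40),(125,255,255));m[:130]=0;m[210:]=0;m[:,:285]=0;m[:,350:]=0
ys,xs=np.where(m>0);print('blue box',xs.min(),xs.max(),ys.min(),ys.max())
B=np.array([572,-363,0.])
for n,P in dict(pull=(a+b)/2,bail=w(762,545,237)).items(): d=P-B;print(n,'in bin',d@X,d@Y)
E
```

```text
pull outer edge [ 590.74497922 -510.1060466   108.        ] [ 495.10556257 -475.10886224  108.        ] [ 95.63941665 -34.99718436   0.        ] -20.09901092990459
bin R corners [ 621.15416166 -521.64676546   88.        ] [ 460.81011455 -467.49942979   88.        ]
bail [ 371.62324893 -403.31375587  237.        ] [ 393.75962075 -343.6067402   237.        ]
box (array([ 778.00094555, -591.25454101,  261.86385832]), np.float64(3.9087594867387736)) handle low (array([ 703.71991935, -587.85737812,  155.88014325]), np.float64(11.43396597290212))
blue box 297 342 140 194
pull in bin 17.007051746414152 -131.73531153312558
bail in bin -174.124054608966 -42.7380969295515
```

Emit:
{"name": "drive_tool", "arguments": {
  "motion": [
    [0,-12,24,0],
    [36,0,0,0],
    [36,0,0,0],
    [36,0,0,0],
    [36,0,0,0],
    [36,0,0,0],
    [36,0,0,0],
    [4,0,0,0],
    [0,0,0,0]
  ]
}}

```text
clock: 2.5
position: [556.0, -529.1, 96.7]
ee_rot: [-0.403, 0.581, 0.407, 0.579]
contact_force: [-0.8, 0.1, 0.9]
gripper_width: -0.3
```

Emit:
{"name": "drive_tool", "arguments": {
  "motion": [
    [0,0,8,0],
    [0,0,8,0],
    [0,0,8,0],
    [0,0,8,0],
    [0,0,0,0]
  ]
}}

```text
clock: 2.92
position: [571.1, -497.4, 100.6]
ee_rot: [-0.407, 0.578, 0.405, 0.579]
contact_force: [-0.1, 0.7, 0.4]
gripper_width: 0.2
```

```bash
python3 -c "
from h import *
go([571.1,-497.4,96]);print(tool().round(3))
im=save('side','s2.png')[130:240,210:340]; cv2.imwrite('pics/s2z.png',cv2.resize(im[:,:,::-1],None,fx=6,fy=5,interpolation=cv2.INTER_CUBIC))"
```

```text
pos [ 571.1 -497.4  100.6] tool shift [ 4.6 -0.  -0. ] yaw y 160.1 F [-0.1  0.7  0.4] t 2.9167
[[ 2.00000e-03 -9.40000e-01  3.40000e-01  5.71085e+02]
 [-1.00000e-03  3.40000e-01  9.40000e-01 -4.97391e+02]
 [-1.00000e+00 -3.00000e-03 -0.00000e+00  1.00629e+02]
 [ 0.00000e+00  0.00000e+00  0.00000e+00  1.00000e+00]]
```

View pics/s2z.png

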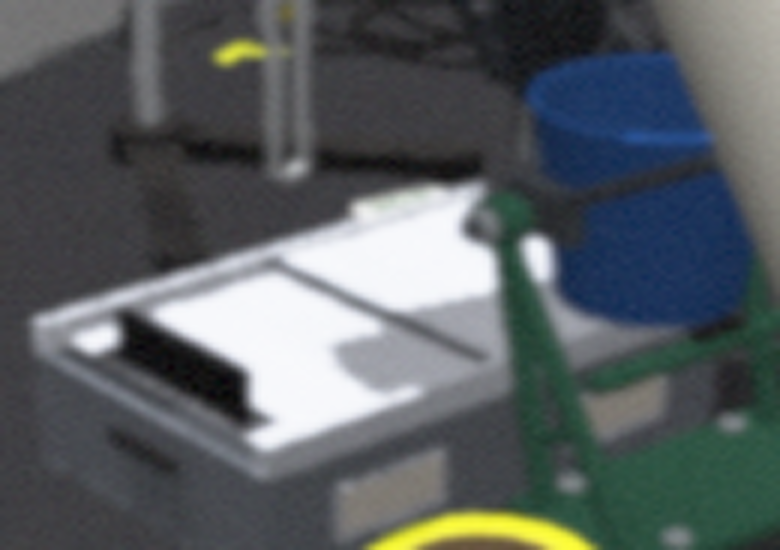

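Emit:
{"name": "drive_tool", "arguments": {
  "motion": [
    [4,0,0,0],
    [0,0,10,0],
    [0,0,10,0],
    [0,0,10,0],
    [0,0,0,0]
  ]
}}

```text
clock: 3.38
position: [580.8, -468.7, 94.6]
ee_rot: [-0.406, 0.579, 0.406, 0.579]
contact_force: [0.1, -0.2, -0.4]
gripper_width: 0.2
```

```bash
python3 -c "
from h import *
go([571.1,-497.4,96]);print(arm.read_state()['wrist_torque'])
T=tool();im=save('wrist','w2.png'); cv2.imwrite('pics/w2z.png',im[:,:,::-1])
a=im;save('side','s3.png')
g=cv2.imread('pics/s3.png')[:,:,1];g0=cv2.imread('pics/s2.png')[:,:,1]
print(g[190,250:300]);print(g0[190,250:300])"
```

```text
pos [ 580.8 -468.7   94.6] tool shift [ -1.4  -0.7 -30.2] yaw y 160.1 F [ 0.1 -0.2 -0.4] t 3.3833
[-0.00216934 -0.00758913  0.0367698 ]
[248 248 249 249 249 249 249 249 249 249 249 249 247 245 240 222 192 161
 144 136 148 173 204 225 239 244 246 247 248 248 247 247 247 246 245 243
 234 220 204 200 197 190 164 121  83  62  64  68  80  94]
[247 248 249 248 248 247 249 248 248 248 248 247 246 244 236 222 193 161
 140 134 143 172 202 224 237 242 243 244 242 238 234 231 228 216 202 195
 191 178 172 168 168 165 145 112  80  64  65  70  78  85]
```

View pics/w2z.png

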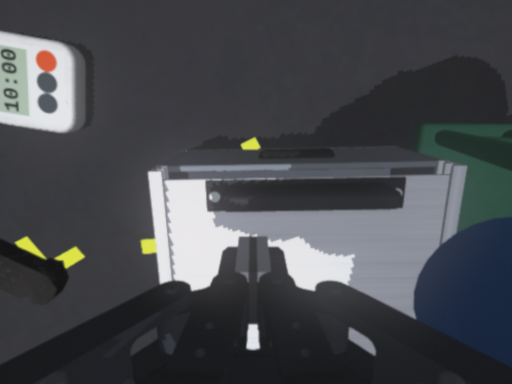

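```bash
python3 -c "
from h import *
T=tool();print(proj('wrist',T[:3,3],T), T.round(2)[:3,3])
for p in [(207,180),(405,178),(207,210),(405,208)]:
  for h in (108,86): print(p,h,onz('wrist',p,h,T).round(1))
for p in [(152,172),(462,166)]: print('corner',onz('wrist',p,88,T).round(1))
"
```

```text
[[254.51062305 235.4473744 ]] [ 580.22 -470.26   94.82]
(207, 180) 108 [ 590.2 -510.3  108. ]
(207, 180) 86 [ 594.9 -506.7   86. ]
(405, 178) 108 [ 500.7 -478.8  108. ]
(405, 178) 86 [ 492.4 -470.6   86. ]
(207, 210) 108 [ 595.9 -496.2  108. ]
(207, 210) 86 [ 601.5 -490.6   86. ]
(405, 208) 108 [ 504. -464.  108.]
(405, 208) 86 [ 496.2 -453.7   86. ]
corner [ 620.7 -521.3   88. ]
corner [ 463.7 -467.5   88. ]
```

```bash
python3 -c "
from h import *
im=cv2.imread('pics/w2.png')[140:290,150:470]
im=np.clip((im/255.)**.5*255,0,255).astype('uint8')
cv2.imwrite('pics/w2c.png',cv2.resize(im,None,fx=2.5,fy=2.5,interpolation=cv2.INTER_CUBIC))
"
```

```text
(no output)
```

View pics/w2c.png

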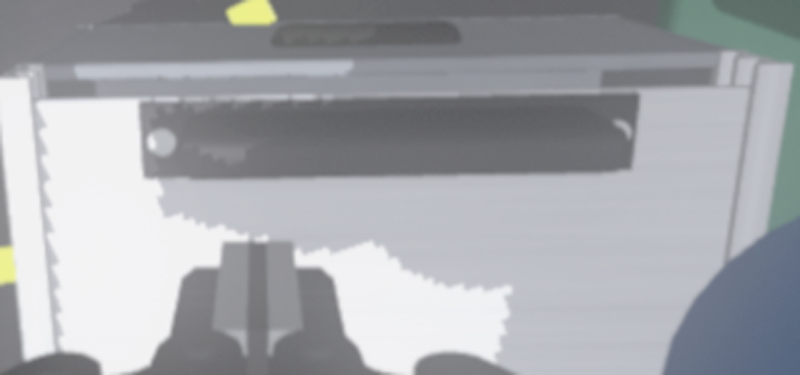

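Emit:
{"name": "drive_tool", "arguments": {
  "motion": [
    [-36,0,0,0],
    [0,0,-33,0],
    [0,0,-32,0],
    [20,0,0,0],
    [20,0,0,0],
    [0,0,0,0],
    [0,0,0,0]
  ]
}}

```text
clock: 4.07
position: [556.4, -532.0, 89.1]
ee_rot: [-0.404, 0.58, 0.406, 0.579]
contact_force: [0.6, 0.3, 0.1]
gripper_width: 0.1
```

Emit:
{"name": "drive_tool", "arguments": {
  "motion": [
    [0,0,5,0],
    [0,0,5,0],
    [0,0,5,0],
    [0,0,3,0],
    [0,0,0,0]
  ]
}}

```text
clock: 4.48
position: [564.6, -514.0, 91.7]
ee_rot: [-0.406, 0.579, 0.405, 0.579]
contact_force: [0.1, -0.5, 1.1]
gripper_width: 0.1
```

Emit:
{"name": "drive_tool", "arguments": {
  "motion": [
    [0,0,4,0]
  ]
}}

```text
clock: 4.57
position: [565.2, -511.4, 91.2]
ee_rot: [-0.406, 0.579, 0.405, 0.579]
contact_force: [-0.2, -0.8, 2.0]
gripper_width: 0.3
```

Emit:
{"name": "drive_tool", "arguments": {
  "motion": [
    [0,0,4,0]
  ]
}}

```text
clock: 4.65
position: [566.5, -507.4, 90.8]
ee_rot: [-0.405, 0.579, 0.405, 0.579]
contact_force: [0.0, -0.1, -0.0]
gripper_width: -0.1
```

Emit:
{"name": "drive_tool", "arguments": {
  "motion": [
    [0,0,4,0]
  ]
}}

```text
clock: 4.73
position: [567.8, -503.5, 90.7]
ee_rot: [-0.405, 0.579, 0.405, 0.579]
contact_force: [0.1, -0.2, 0.1]
gripper_width: 0.1
```

Emit:
{"name": "drive_tool", "arguments": {
  "motion": [
    [0,0,4,0]
  ]
}}

```text
clock: 4.82
position: [569.2, -499.7, 90.6]
ee_rot: [-0.405, 0.579, 0.405, 0.579]
contact_force: [1.4, 0.6, -0.2]
gripper_width: -0.1
```

```bash
python3 -c "
from h import *
T=tool();im=save('wrist','w3.png');go([569,-500,91])
im=np.clip((im[:,:,::-1]/255.)**.6*255,0,255).astype('uint8')
im=cv2.resize(im[90:330,100:470],None,fx=2,fy=2)
cv2.imwrite('pics/w3c.png',im)
"
```

```text
pos [ 569.6 -499.    90.6] tool shift [-0.4  0.2 -1.2] yaw y 160.01 F [ 0.4  0.7 -0.4] t 4.8667
```

View pics/w3c.png

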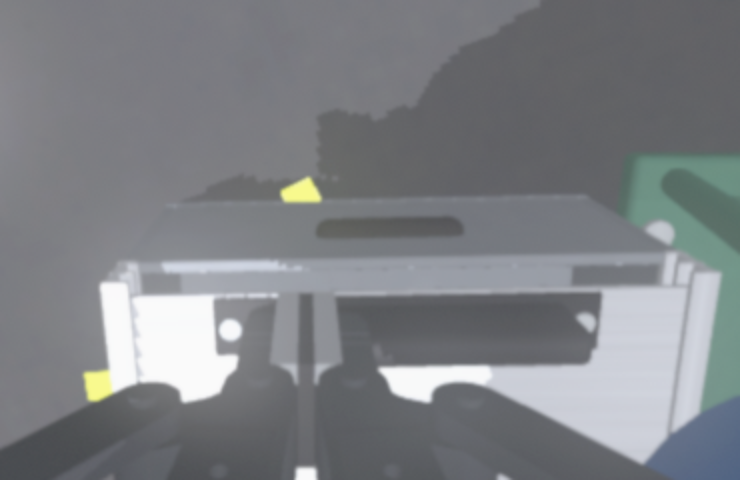

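The fingertip is just outside the bar and in front of its foot plate, and the cover hasn't moved yet. I'll keep pushing.

Emit:
{"name": "drive_tool", "arguments": {
  "motion": [
    [0,0,4,0],
    [0,0,4,0]
  ]
}}

```text
clock: 5.03
position: [571.8, -492.4, 90.5]
ee_rot: [-0.405, 0.579, 0.405, 0.579]
contact_force: [-0.5, -0.3, -0.3]
gripper_width: -0.3
```

Emit:
{"name": "drive_tool", "arguments": {
  "motion": [
    [0,0,4,0],
    [0,0,4,0]
  ]
}}

```text
clock: 5.2
position: [574.7, -484.7, 90.6]
ee_rot: [-0.405, 0.579, 0.405, 0.579]
contact_force: [0.2, 0.0, 0.3]
gripper_width: 0.1
```

Emit:
{"name": "drive_tool", "arguments": {
  "motion": [
    [0,0,4,0],
    [0,0,4,0]
  ]
}}

```text
clock: 5.37
position: [577.5, -477.1, 90.6]
ee_rot: [-0.405, 0.579, 0.405, 0.579]
contact_force: [0.3, -0.2, 0.2]
gripper_width: 0.1
```

```bash
python3 -c "
from h import *
T=tool();im=save('wrist','w4.png');go([569,-500,91])
im=np.clip((im[:,:,::-1]/255.)**.6*255,0,255).astype('uint8')
im=cv2.resize(im[90:330,100:470],None,fx=2,fy=2)
cv2.imwrite('pics/w4c.png',im)
g=cv2.imread('pics/w4.png')[:,:,1]
save('side','s4.png');a=cv2.imread('pics/s4.png')[:,:,1];print(a[190,250:300])
for n in('w2','w3','w4'):
  g=cv2.imread(f'pics/{n}.png')[:,:,1]; print(n,g[150:280:3,360])
"
```

```text
pos [ 577.8 -476.4   90.6] tool shift [ -0.4   0.2 -25.2] yaw y 160.01 F [ 0.9  0.7 -0.8] t 5.4167
[249 249 249 249 249 248 249 249 249 249 248 248 248 244 238 226 193 162
 145 135 148 176 203 225 238 245 247 248 247 247 246 246 243 239 235 230
 217 197 183 172 171 170 151 115  80  69  68  73  77  88]
w2 [ 56  57  58  58  74  88  83  92  92  89  41  36  37  37  40  44  47  48
  47  48 118 141 145 144 145 144 144 146 143 145 143 145 147 147 148 148
 147 146 144 147 149 148 148 146]
w3 [ 51  51  52  51  52  52  52  53  54  54  54  54  54  76  72  72  73  73
  73  74  73  75  78 112 109 115 116 116 127  57  49  44  44  45  47  47
  51  55  57  55  54 140 181 180]
w4 [ 42  42  42  58  57  57  58  57  58  61  87  87  92  92  91  72  41  36
  37  39  41  43  48  50  49  51  73 144 147 146 146 146 146 147 145 146
 145 148 147 148 149 148 148 145]
```

```bash
python3 -c "
from h import *
T=tool();R0=T.copy()
T2=T.copy();T2[:3,3]=[580.22,-470.26,94.82]
T3=T.copy();T3[:3,3]=[569.6,-499,90.6]
T1=np.load('T1.npy')
for a,b in [((214,196.8),(215.5,254.5)),((399,192),(393.5,251))]:
  print(tri(ray('wrist',a,T2),ray('wrist',b,T3)))
# w2c bar inner corners vs w3c
print(tri(ray('wrist',(150+633/2.5,140+170/2.5),T2),ray('wrist',(100+592/2,90+362/2),T3)))
# bin track corner
print(tri(ray('wrist',(150+792/2.5,140+65/2.5),T2),ray('wrist',(100+718/2,90+272/2),T3)))
"
```

```text
(array([ 591.79677602, -499.30987991,   99.1558827 ]), np.float64(0.4536534758695765))
(array([ 502.94308677, -470.32894254,  101.27814951]), np.float64(0.7324430841340938))
(array([ 507.95348367, -467.87599192,  115.08305217]), np.float64(1.2737789405113327))
(array([ 467.17950536, -470.63447196,   97.60675068]), np.float64(0.8120159526130517))
```

View pics/w4c.png

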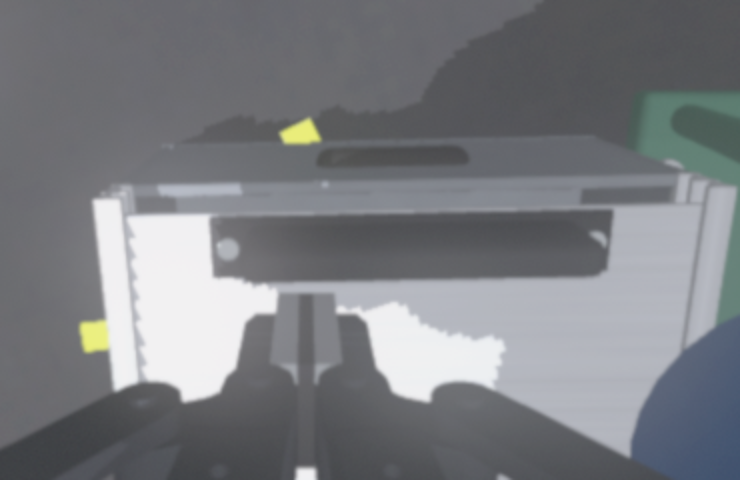

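Emit:
{"name": "drive_tool", "arguments": {
  "motion": [
    [2,0,0,0],
    [2,0,0,0],
    [0,0,0,0]
  ]
}}

```text
clock: 5.72
position: [576.9, -477.5, 85.8]
ee_rot: [-0.405, 0.58, 0.406, 0.579]
contact_force: [0.2, 0.4, 0.0]
gripper_width: -0.1
```

Emit:
{"name": "drive_tool", "arguments": {
  "motion": [
    [1,0,0,0],
    [0,0,0,0]
  ]
}}

```text
clock: 5.88
position: [577.1, -477.8, 85.5]
ee_rot: [-0.405, 0.579, 0.405, 0.579]
contact_force: [0.2, 0.3, 0.3]
gripper_width: -0.0
```

```bash
python3 -c "
from h import *
go([569,-500,91]);im=save('scene','s5.png')
T=tool();u=proj('scene',T[:3,3])[0];print(u);x,y=u.astype(int)
cv2.imwrite('pics/s5c.png',cv2.resize(im[:,:,::-1][y-60:y+60,x-80:x+80],None,fx=5,fy=5,interpolation=cv2.INTER_CUBIC))"
```

```text
pos [ 577.1 -477.8   85.5] tool shift [ -5.5  -0.  -23.7] yaw y 159.95 F [0.2 0.3 0.3] t 5.8833
[334.55143928 283.22247776]
```

View pics/s5c.png

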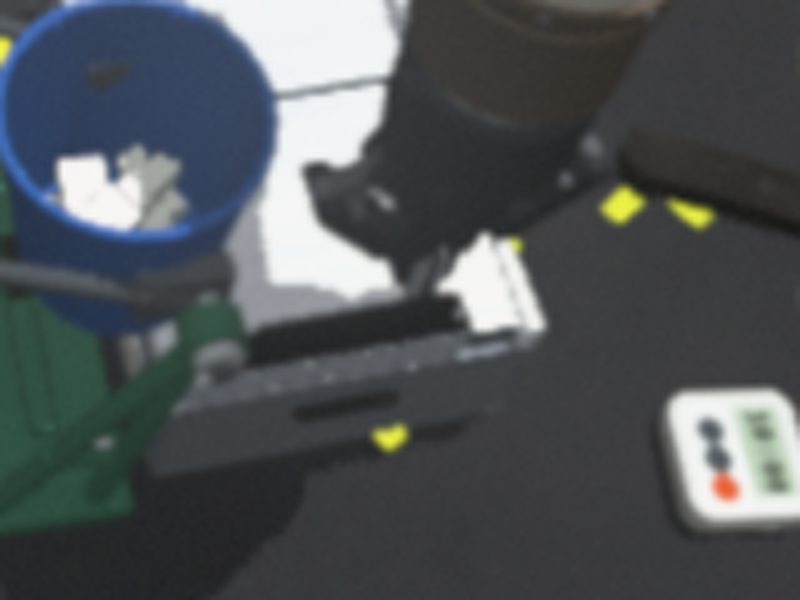

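```bash
python3 -c "
from h import *
f=lambda u,v,h:onz('scene',(254+(u+.5)/5-.5,223+(v+.5)/5-.5),h).round(1)
print('corners',f(183,402,88),f(545,328,88));print('pull top',f(250,350,108),f(465,305,108), 'bottomR',f(470,330,86))
print('finger at',f(425,285,95),f(425,285,110))
print('rim',f(138,120,220),'hub',f(222,345,165),'bot corner',f(155,472,0),f(500,405,0))"
```

```text
corners [ 465.1 -467.9   88. ] [ 622.8 -519.3   88. ]
pull top [ 495.9 -468.9  108. ] [ 588.7 -498.2  108. ] bottomR [ 594.2 -502.7   86. ]
finger at [ 585.9 -478.1   95. ] [ 578.5 -482.6  110. ]
rim [ 470.4 -404.4  220. ] hub [ 466.1 -479.9  165. ] bot corner [ 463.6 -462.8    0. ] [ 625.1 -517.9    0. ]
```

Emit:
{"name": "drive_tool", "arguments": {
  "motion": [
    [2,0,0,0],
    [0,0,0,0]
  ]
}}

```text
clock: 6.1
position: [577.7, -477.9, 84.5]
ee_rot: [-0.406, 0.579, 0.405, 0.579]
contact_force: [-0.8, 0.7, 2.6]
gripper_width: -0.1
```

Emit:
{"name": "drive_tool", "arguments": {
  "motion": [
    [2,0,0,0],
    [0,0,0,0]
  ]
}}

```text
clock: 6.27
position: [577.9, -478.0, 83.9]
ee_rot: [-0.407, 0.579, 0.405, 0.579]
contact_force: [-2.2, 0.8, 6.9]
gripper_width: -0.0
```

Emit:
{"name": "drive_tool", "arguments": {
  "motion": [
    [2,0,0,0],
    [0,0,0,0]
  ]
}}

```text
clock: 6.43
position: [578.0, -478.1, 83.7]
ee_rot: [-0.407, 0.579, 0.404, 0.579]
contact_force: [-2.9, 2.8, 11.3]
gripper_width: 0.0
```

Emit:
{"name": "drive_tool", "arguments": {
  "motion": [
    [2,0,0,0],
    [0,0,0,0]
  ]
}}

```text
clock: 6.6
position: [578.1, -478.2, 83.5]
ee_rot: [-0.407, 0.579, 0.404, 0.579]
contact_force: [-4.2, 4.8, 16.3]
gripper_width: 0.3
```

```bash
python3 -c "
from h import *
a=cv2.imread('pics/s1.png')[:,:,1];b=cv2.imread('pics/s5.png')[:,:,1]
for c in (310,318,326,334): print(c,a[275:305,c],b[275:305,c])
go([577,-478,120])
print(arm.read_state()['joints'])
"
```

```text
310 [245 246 246 245 244 244 244 245 245 245 243 222 156  93  73  67  56  50
  50  55  71  94 100  99 112 139 118  84  71  70] [245 246 246 242 222 173 152 152 153 152 148 127  90  54  41  40  39  38
  39  39  56  83  93  93  90  94  83  69  66  65]
318 [246 246 246 246 245 245 246 246 246 241 203 127  83  72  63  55  54  54
  66  92  96  97 107 133 144 102  73  69  61  56] [246 246 246 245 240 217 170 155 154 147 118  73  48  43  44  41  39  38
  50  75  86  92  96  96  91  71  66  63  51  41]
326 [246 246 246 246 246 246 246 244 229 169 101  78  71  60  55  56  55  71
  99 102 102 118 146 125  86  73  68  58  56  55] [243 246 246 246 245 240 216 171 138  98  58  44  43  42  41  39  40  58
  86  94  95  96  94  84  71  66  59  45  39  44]
334 [246 246 246 246 246 246 241 204 130  84  74  63  58  55  56  65  86  95
  99 105 128 144 103  74  74  72  71  69  70  71] [ 48  48  48  53  78 114 124 103  69  47  43  43  40  41  40  46  67  84
  93  93  92  88  73  67  65  65  64  62  64  66]
pos [ 578.1 -478.2   83.5] tool shift [-36.5   0.9  -0.2] yaw y 160.06 F [-4.2  4.8 16.3] t 6.6
[-0.47556756  0.68458327  0.20488555  0.0024785  -1.08711089  0.12635123]
```

Emit:
{"name": "drive_tool", "arguments": {
  "motion": [
    [-4,0,0,0],
    [-6,0,0,0],
    [0,0,-4,0],
    [0,0,0,0]
  ]
}}

```text
clock: 6.93
position: [575.6, -481.8, 87.1]
ee_rot: [-0.405, 0.579, 0.405, 0.579]
contact_force: [-0.5, 0.4, 0.3]
gripper_width: 0.0
```

Emit:
{"name": "drive_tool", "arguments": {
  "motion": [
    [0,0,-4,0],
    [0,0,0,0]
  ]
}}

```text
clock: 7.1
position: [573.8, -485.6, 86.3]
ee_rot: [-0.405, 0.58, 0.406, 0.579]
contact_force: [-0.6, 0.2, 0.4]
gripper_width: -0.2
```

Emit:
{"name": "drive_tool", "arguments": {
  "motion": [
    [0,0,-4,0],
    [0,0,0,0]
  ]
}}

```text
clock: 7.27
position: [572.6, -489.4, 86.9]
ee_rot: [-0.405, 0.58, 0.406, 0.579]
contact_force: [-0.0, -0.4, 0.2]
gripper_width: 0.0
```

```bash
python3 -c "
from h import *
go([569,-500,91]);a=save('scene','s6.png');b=save('wrist','w6.png');c=save('side','d6.png')
f=lambda im,x,y,w,h,k:cv2.resize(im[y:y+h,x:x+w,::-1],None,fx=k,fy=k,interpolation=cv2.INTER_CUBIC)
A=f(a,285,255,100,75,4);B=f(b,190,170,133,100,3)[:300,:400];C=f(c,230,130,100,75,4);D=f(a,260,180,133,100,3)[:300,:400]
B=cv2.resize(B,(400,300));D=cv2.resize(D,(400,300));B=((B/255.)**.5*255).astype('uint8');A=((A/255.)**.5*255).astype('uint8')
cv2.imwrite('pics/m6.png',np.vstack([np.hstack([A,B]),np.hstack([C,D])]))
print(proj('scene',tool()[:3,3]),(proj('scene',tool()[:3,3])-[285,255])*4)
"
```

```text
pos [ 572.6 -489.4   86.9] tool shift [ -4.1  -0.2 -11.2] yaw y 159.93 F [-0.  -0.4  0.2] t 7.2667
[[336.34736323 287.74966294]] [[205.38945293 130.99865177]]
```

View pics/m6.png

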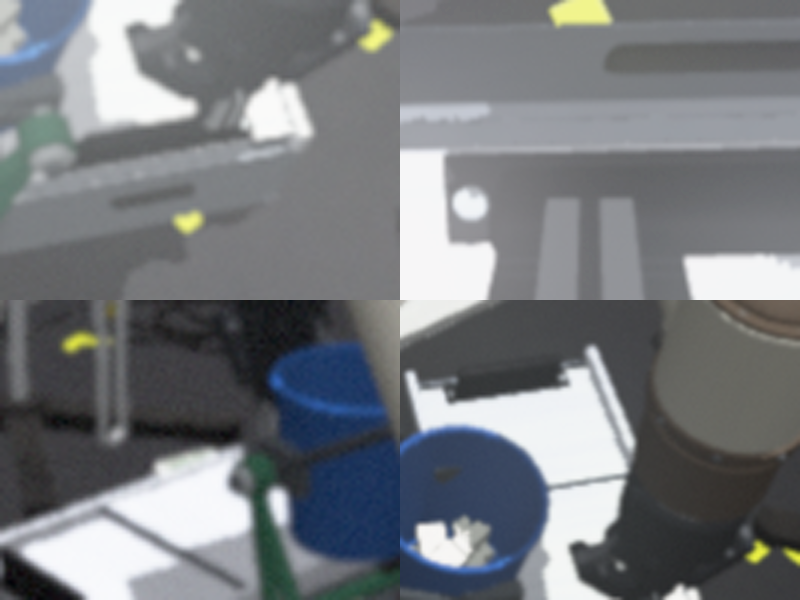

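The wrist geometry shows the finger ends about 23 mm above the nominal TCP height. That fits both the passes clear over the bar and the contact near its top at TCP z≈85. I'll go back outside, lower further and push gently.

Emit:
{"name": "drive_tool", "arguments": {
  "motion": [
    [-30,0,0,0],
    [0,0,-24,0],
    [0,0,-23,0],
    [22,0,0,0],
    [22,0,0,0],
    [0,0,0,0],
    [0,0,0,0]
  ]
}}

```text
clock: 8.0
position: [556.3, -532.4, 72.0]
ee_rot: [-0.404, 0.58, 0.407, 0.579]
contact_force: [-0.2, -0.8, 0.3]
gripper_width: -0.4
```

Emit:
{"name": "drive_tool", "arguments": {
  "motion": [
    [0,0,6,0],
    [0,0,6,0],
    [0,0,3,0],
    [0,0,0,0]
  ]
}}

```text
clock: 8.33
position: [563.6, -517.9, 75.3]
ee_rot: [-0.407, 0.579, 0.405, 0.579]
contact_force: [-0.7, 0.5, 0.4]
gripper_width: -0.1
```

Emit:
{"name": "drive_tool", "arguments": {
  "motion": [
    [0,0,4,0],
    [0,0,0,0]
  ]
}}

```text
clock: 8.5
position: [564.2, -514.4, 74.2]
ee_rot: [-0.406, 0.579, 0.405, 0.579]
contact_force: [0.8, -0.6, -0.3]
gripper_width: 0.1
```

Emit:
{"name": "drive_tool", "arguments": {
  "motion": [
    [0,0,4,0],
    [0,0,0,0]
  ]
}}

```text
clock: 8.67
position: [565.2, -510.8, 73.7]
ee_rot: [-0.406, 0.579, 0.406, 0.579]
contact_force: [-0.1, 0.4, 0.2]
gripper_width: 0.1
```

Emit:
{"name": "drive_tool", "arguments": {
  "motion": [
    [0,0,4,0],
    [0,0,0,0]
  ]
}}

```text
clock: 8.83
position: [566.5, -507.1, 73.5]
ee_rot: [-0.405, 0.579, 0.406, 0.579]
contact_force: [0.2, -0.1, 0.2]
gripper_width: 0.0
```

Emit:
{"name": "drive_tool", "arguments": {
  "motion": [
    [0,0,4,0],
    [0,0,0,0]
  ]
}}

```text
clock: 9.0
position: [567.7, -503.5, 73.5]
ee_rot: [-0.405, 0.579, 0.406, 0.579]
contact_force: [0.1, -0.7, 0.9]
gripper_width: 0.1
```

Emit:
{"name": "drive_tool", "arguments": {
  "motion": [
    [0,0,4,0],
    [0,0,0,0]
  ]
}}

```text
clock: 9.17
position: [569.1, -499.7, 73.6]
ee_rot: [-0.405, 0.579, 0.406, 0.579]
contact_force: [-0.1, -0.3, -0.5]
gripper_width: 0.2
```

Emit:
{"name": "drive_tool", "arguments": {
  "motion": [
    [0,0,4,0],
    [0,0,0,0]
  ]
}}

```text
clock: 9.33
position: [570.5, -495.8, 73.6]
ee_rot: [-0.405, 0.579, 0.406, 0.579]
contact_force: [-0.5, 0.6, -0.7]
gripper_width: 0.2
```

Emit:
{"name": "drive_tool", "arguments": {
  "motion": [
    [0,0,4,0],
    [0,0,4,0],
    [0,0,4,0]
  ]
}}

```text
clock: 9.58
position: [574.4, -484.7, 73.6]
ee_rot: [-0.405, 0.579, 0.406, 0.579]
contact_force: [-2.8, -1.4, 0.0]
gripper_width: 0.1
```

Emit:
{"name": "drive_tool", "arguments": {
  "motion": [
    [0,0,4,0],
    [0,0,4,0],
    [0,0,4,0]
  ]
}}

```text
clock: 9.83
position: [578.7, -473.3, 73.6]
ee_rot: [-0.405, 0.579, 0.406, 0.579]
contact_force: [-0.8, -0.1, 0.2]
gripper_width: -0.2
```

```bash
python3 -c "
from h import *
go([569,-500,91]);save('side','d7.png');b=save('wrist','w7.png')
for n in('d6','d7'):
  g=cv2.imread(f'pics/{n}.png')[:,:,1];print(g[190,240:300])
g=cv2.imread('pics/w7.png')[:,:,1]
print(g[100:330:4,360],g[100:330:4,300]); print(g[100:330:4,215])
"
```

```text
pos [ 578.7 -473.3   73.6] tool shift [-17.4  -0.1 -28.4] yaw y 159.97 F [-0.8 -0.1  0.2] t 9.8333
[216 223 234 240 243 246 247 246 248 248 248 247 248 248 248 247 248 248
 249 248 248 248 246 245 237 227 206 176 145 129 137 163 199 224 235 241
 244 243 237 234 232 228 217 199 191 178 170 168 167 168 163 162 144 111
  80  67  68  75  74  90]
[219 225 234 241 243 246 246 244 238 227 208 179 152 139 149 173 206 227
 240 246 248 248 248 248 248 248 249 249 248 248 248 248 249 248 249 248
 248 247 246 245 241 235 231 219 199 183 176 171 169 167 167 165 144 112
  79  65  66  71  79  89]
[ 60  58  59  58  58  57  58  58  58  58  59  59  60  61  81  82  82  83
  83  94 127 125 131 131 130 130 130 130 130 132 133 132 129 129 129 128
 127 127 127 129  65  51  44  44  42  41  42  47  47  46  45  46  45  44
  45  49  49  48] [ 86  84  84  84  85  84  87  87  85  85  83  63  64  66  74  66  55  59
  84  87 127 120 132 133 133 132 131 132 132 132 130 131 130 130 129 128
 126 126 127 125  96  51  43  41  40  40  40  45  45  45  45  44  44  45
  45  44  49  47]
[ 84  85  85  85  86  85  86  86  86  88  87  75  67  67  68  90  87  88
  89  89 168 204 130 130 130 130 131 131 132 132 132 132 133 134 133 133
 135 134 135 136 217  93  94  98 169  73  71  68  66  63  60  56  55  53
  50  48  47  45]
```

Emit:
{"name": "drive_tool", "arguments": {
  "motion": [
    [0,-2,8,0],
    [0,-2,8,0],
    [0,-2,8,0],
    [0,0,8,0],
    [0,0,8,0],
    [0,0,8,0],
    [0,0,0,0]
  ]
}}

```text
clock: 10.52
position: [601.8, -428.7, 73.7]
ee_rot: [-0.406, 0.579, 0.406, 0.579]
contact_force: [0.3, 0.8, 0.4]
gripper_width: 0.1
```

Emit:
{"name": "drive_tool", "arguments": {
  "motion": [
    [0,0,6,0],
    [0,0,6,0],
    [0,0,3,0],
    [0,0,0,0]
  ]
}}

```text
clock: 10.85
position: [606.3, -415.8, 73.6]
ee_rot: [-0.406, 0.579, 0.406, 0.579]
contact_force: [0.5, 0.6, 0.0]
gripper_width: 0.2
```

Emit:
{"name": "drive_tool", "arguments": {
  "motion": [
    [0,0,4,0],
    [0,0,3,0],
    [0,0,0,0]
  ]
}}

```text
clock: 11.1
position: [608.5, -409.6, 73.6]
ee_rot: [-0.405, 0.579, 0.406, 0.579]
contact_force: [0.1, 0.6, -0.3]
gripper_width: 0.0
```

Emit:
{"name": "drive_tool", "arguments": {
  "motion": [
    [0,0,4,0],
    [0,0,0,0]
  ]
}}

```text
clock: 11.27
position: [609.8, -405.8, 73.6]
ee_rot: [-0.405, 0.579, 0.406, 0.579]
contact_force: [0.2, -0.6, -0.1]
gripper_width: -0.1
```

Emit:
{"name": "drive_tool", "arguments": {
  "motion": [
    [0,0,4,0],
    [0,0,0,0]
  ]
}}

```text
clock: 11.43
position: [610.4, -404.3, 73.7]
ee_rot: [-0.406, 0.58, 0.405, 0.578]
contact_force: [-2.0, -7.0, -1.5]
gripper_width: -0.1
```

Emit:
{"name": "drive_tool", "arguments": {
  "motion": [
    [0,0,4,0],
    [0,0,0,0]
  ]
}}

```text
clock: 11.6
position: [610.4, -404.2, 73.7]
ee_rot: [-0.407, 0.582, 0.404, 0.577]
contact_force: [-5.3, -15.8, -2.7]
gripper_width: 0.3
```

Emit:
{"name": "drive_tool", "arguments": {
  "motion": [
    [0,0,3,0],
    [0,0,0,0]
  ]
}}

```text
clock: 11.77
position: [610.4, -404.2, 73.8]
ee_rot: [-0.407, 0.583, 0.403, 0.577]
contact_force: [-6.3, -24.8, -4.1]
gripper_width: 0.3
```

```bash
python3 -c "
from h import *
go([569,-500,91]);save('side','d8.png');save('scene','s8.png');save('wrist','w8.png')
g=cv2.imread('pics/d8.png')[:,:,1]
for r in(176,182,188): print(g[r,220:290])
"
```

```text
pos [ 610.4 -404.2   73.8] tool shift [ -16.1    5.9 -104.4] yaw y 159.85 F [ -6.3 -24.8  -4.1] t 11.7667
[ 63  63  60  61  60  66  65  63  64  63  66  62  66  63  59  53  54  50
  49  52  51  51  57  63  65  62  62  64  69  61  62  65  63  68  66  68
  73  78  89 114 127 145 169 189 198 205 200 177 130  92  84  87  70  43
  30  31  41  75 109 126 128 118 106  95  84  79  70  58  60  76]
[ 64  65  64  63  67  63  61  68  62  65  65  63  63  64  60  54  43  34
  33  44  46  55  74  91 111 137 173 198 217 224 223 221 227 229 232 240
 245 249 249 250 250 248 240 231 220 186 125  64  18  17  23  21  20  23
  22  28  44  49  58  65  70  70  73  73  73  74  72  73  75  72]
[ 66  66  65  72  73  81  91 110 143 167 186 201 215 219 218 227 230 229
 233 241 246 248 250 250 250 251 251 251 251 251 250 250 250 250 250 250
 250 250 250 251 250 250 250 251 250 249 246 239 223 198 167 131  91  57
  33  25  14  13  19  19  19  16  21  21  18  18  28  34  45  61]
```

The cover reached its stop: the TCP moved about 109 mm from contact and the force rose to 25 N. Next I back off, raise and go above the bail.

Emit:
{"name": "drive_tool", "arguments": {
  "motion": [
    [0,0,-10,0],
    [-10,0,-10,0],
    [-38,0,0,0],
    [-38,0,0,0],
    [-38,0,0,0],
    [-38,0,0,0],
    [-38,0,0,0],
    [-30,0,0,0],
    [0,0,0,0]
  ]
}}

```text
clock: 12.67
position: [608.8, -416.0, 314.6]
ee_rot: [-0.411, 0.577, 0.4, 0.582]
contact_force: [0.4, 0.6, 1.8]
gripper_width: -0.0
```

Emit:
{"name": "drive_tool", "arguments": {
  "motion": [
    [0,36,-5,0],
    [0,36,-5,0],
    [0,36,-5,0],
    [0,36,-5,0],
    [0,36,-5,0],
    [0,36,-4,0],
    [0,8,0,0],
    [0,0,0,0],
    [0,0,0,0]
  ],
  "grip": 28
}}

```text
clock: 13.42
position: [386.7, -365.2, 304.8]
ee_rot: [-0.406, 0.579, 0.405, 0.58]
contact_force: [1.2, 0.4, -0.4]
gripper_width: 28.3
```

```bash
python3 - <<'E'
from h import *
go([383,-372,194]);a=save('wrist','w9.png');save('scene','s9.png');save('side','d9.png')
T=tool();print(proj('wrist',[[383,-372,237],[384+13,-372+36,237],[384-13,-372-36,237]],T))
g=cv2.cvtColor(a,cv2.COLOR_RGB2GRAY)
A=((cv2.resize(a[:,:,::-1],(400,300))/255.)**.6*255).astype('uint8')
s=cv2.imread('pics/s9.png')[190:300,200:347];d=cv2.imread('pics/d9.png')
B=cv2.resize(s,(400,300));C=cv2.resize(d[110:260,200:400],(400,300));D=cv2.resize(cv2.imread('pics/s8.png')[190:300,240:387],(400,300))
cv2.imwrite('pics/m9.png',np.vstack([np.hstack([A,B]),np.hstack([C,D])]))
E
```

```text
pos [ 386.7 -365.2  304.8] tool shift [110.8   1.5  -7.7] yaw y 159.99 F [ 1.2  0.4 -0.4] t 13.4167
[[256.71849458 191.10428793]
 [255.45641598 239.31472913]
 [255.45067142 139.39975626]]
```

View pics/m9.png

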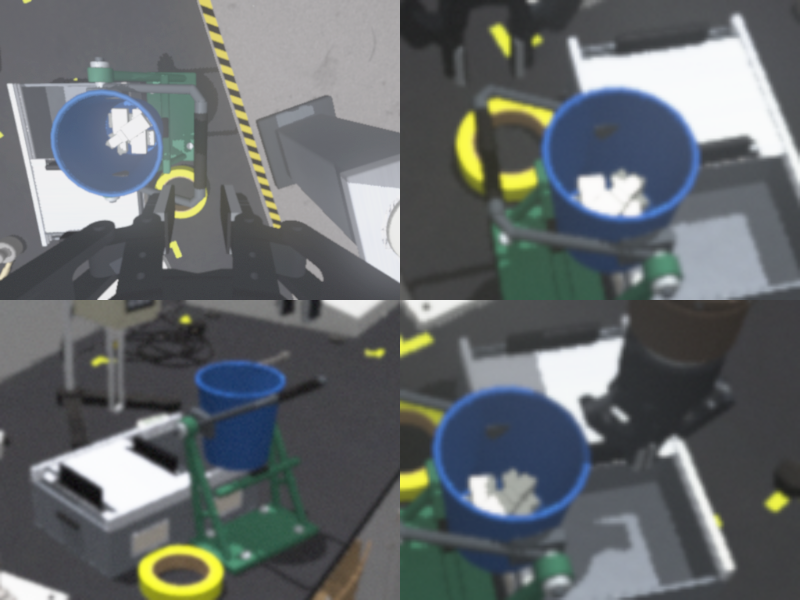

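The cover is clearly open with the bin's right compartment exposed. The bail sleeve lies between the finger columns (about 257 px against a predicted 256). I'll lower over the bail in stages.

Emit:
{"name": "drive_tool", "arguments": {
  "motion": [
    [30,0,-4,0],
    [30,1.5,-4,0],
    [20,0,0,0],
    [8,0,0,0],
    [8,0,0,0],
    [0,0,0,0]
  ]
}}

```text
clock: 14.07
position: [382.4, -372.2, 206.3]
ee_rot: [-0.405, 0.58, 0.406, 0.579]
contact_force: [0.3, 0.2, -0.2]
gripper_width: 27.9
```

Emit:
{"name": "drive_tool", "arguments": {
  "motion": [
    [6,0,0,0],
    [6,0,0,0],
    [6,0,0,0],
    [0,0,0,0]
  ]
}}

```text
clock: 14.4
position: [381.6, -371.8, 188.7]
ee_rot: [-0.405, 0.579, 0.406, 0.579]
contact_force: [-0.3, -0.2, -0.3]
gripper_width: 28.1
```

```bash
python3 - <<'E'
from h import *
go([383,-372,190]);a=save('wrist','w10.png');T=tool()
g=cv2.imread('pics/w10.png')[:,:,1]
for r in(150,190,220,232,245,260): print(r,g[r,170:340:4])
print(proj('wrist',[[383,-372,237],[383-6,-372+2,237],[383+6,-374,237]],T))
E
```

```text
pos [ 381.6 -371.8  188.7] tool shift [-1.3 -1.3  0.3] yaw y 159.96 F [-0.3 -0.2 -0.3] t 14.4
150 [134 133 123 122 127 130 134 138 141 142 145 147 148 149 150 159 162 161
 151 129  97  84  84  85  86  86  88  89  93 116 109  96  98 105 247 247
 246 225 223 220 222 223 221]
190 [ 97  94  91  89  77  77  74 112 139 139 142 141 141 140 140 140 143 122
 149 165 185 174 161 147 124 107 110 110 110 112 114 113 114 115 114 115
  97 246 247 247 246 221 220]
220 [109 105 101 115 131 142 144 120 138 138 150 213 213 212 198 141 221  78
  80  83  75  70  70  69  66  90 108 105 107 108 108 109 110 111 113 113
 114 115 116 172 110  82  82]
232 [108 104 101 112 127 143 143 127 146 153 156 151 139 111 108 177 216  71
  73  68  69  71  69  69  64  95 107 107 106 107 108 110 112 111 112 113
 114 114 116 118 166 111 205]
245 [103 101 114  93 108 182 146 136 100 133 135 134  69  67 109 106 108  66
  68  69  71  71  70  68  65  98 106 107  80  60 130 133 133 107 108 112
 112 112 112 114 115 182 247]
260 [ 95 103 111 119 113  72  71  72 134 135 134  68  64  73 247 247 247  80
  67  68  69  70  68  67  64 100 106 107  70  55  59 129 132 133  91  71
  73  81 110 112 113 114 117]
[[252.68916431 282.03581407]
 [268.20578857 281.64852961]
 [237.18225235 282.43521628]]
```

Emit:
{"name": "drive_tool", "arguments": {
  "motion": [
    [3,0,0,0],
    [3,0,0,0],
    [0,0,0,0],
    [0,0,0,0]
  ],
  "grip": 18
}}

```text
clock: 14.78
position: [382.0, -372.3, 183.5]
ee_rot: [-0.405, 0.579, 0.405, 0.579]
contact_force: [0.6, -0.1, -0.0]
gripper_width: 18.2
```

```bash
python3 - <<'E'
from h import *
a=np.arange(0,2.31,.1);x=135*np.sin(a-1.012);z=135*np.cos(a-1.012)
print(np.c_[a[1:],-np.diff(z),-np.diff(x)].round(1).tolist())
go([383,-372,183]);print(arm.read_state()['gripper_width'])
E
```

```text
[[0.1, -11.1, -7.7], [0.2, -10.2, -8.8], [0.3, -9.3, -9.8], [0.4, -8.3, -10.6], [0.5, -7.2, -11.4], [0.6, -6.0, -12.1], [0.7, -4.8, -12.6], [0.8, -3.5, -13.0], [0.9, -2.2, -13.3], [1.0, -0.8, -13.5], [1.1, 0.5, -13.5], [1.2, 1.9, -13.4], [1.3, 3.2, -13.1], [1.4, 4.5, -12.7], [1.5, 5.7, -12.2], [1.6, 6.9, -11.6], [1.7, 8.0, -10.8], [1.8, 9.1, -10.0], [1.9, 10.0, -9.0], [2.0, 10.9, -8.0], [2.1, 11.6, -6.9], [2.2, 12.3, -5.7], [2.3, 12.8, -4.4]]
pos [ 382.  -372.3  183.5] tool shift [ 0.5 -0.9  0.6] yaw y 159.97 F [ 0.6 -0.1 -0. ] t 14.7833
18.189368221335876
```

Emit:
{"name": "drive_tool", "arguments": {
  "motion": [
    [0,-3,0,0],
    [-11,-8,0,0],
    [-10,-9,0,0],
    [-9,-10,0,0],
    [-8,-11,0,0],
    [0,0,0,0]
  ]
}}

```text
clock: 15.28
position: [420.8, -387.1, 223.9]
ee_rot: [-0.406, 0.58, 0.405, 0.579]
contact_force: [-1.5, 0.0, 1.7]
gripper_width: 17.8
```

```bash
cat >> h.py <<'E'
def chk(f):
    T=tool();print(T[:3,3].round(1),arm.read_state()['clock'],arm.read_state()['contact_force'].round(1))
    save('wrist',f'w{f}.png');save('side',f'd{f}.png');save('scene',f's{f}.png')
    g=cv2.imread(f'pics/w{f}.png')[:,:,1]
    for r in(235,260): print(r,g[r,190:310:4])
    hs=cv2.cvtColor(cv2.imread(f'pics/d{f}.png'),cv2.COLOR_BGR2HSV);m=cv2.inRange(hs,(105,120,40),(125,255,255))[100:240,270:380]
    ys,xs=np.where(m>0);print('side blue n',len(xs),'bbox',xs.min()+270,xs.max()+270,ys.min()+100,ys.max()+100,'c',xs.mean()+270,ys.mean()+100)
E
python3 -c "
from h import *
chk(11)"
```

```text
[ 420.8 -387.1  223.9] 15.2833 [-1.5  0.   1.7]
235 [127 138 115 109 108 107 107 106 112 110  97  97  99 103  62  63  65  66
  68  67  67  65  81 112 111 108 107 108 108 108]
260 [ 94 121 115  73  73  73 135 138 138  85  61 242 247 204  61  63  66  67
  68  67  66  63  58 134 134 134  71  66  67  76]
side blue n 1496 bbox 292 338 141 190 c 318.79745989304814 165.04879679144386
```

Emit:
{"name": "drive_tool", "arguments": {
  "motion": [
    [-7,-11.5,0,0],
    [-6,-12,0,0],
    [-5,-12.5,0,0],
    [-3.5,-13,0,0],
    [-2,-13.3,0,0],
    [-1,-13.5,0,0],
    [0.5,-13.5,0,0],
    [0,0,0,0]
  ]
}}

```text
clock: 16.1
position: [505.8, -417.3, 244.3]
ee_rot: [-0.405, 0.579, 0.406, 0.579]
contact_force: [0.3, 0.2, 0.3]
gripper_width: 18.1
```

```bash
python3 -c "
from h import *
chk(12)"
```

```text
[ 505.8 -417.3  244.3] 16.1 [0.3 0.2 0.3]
235 [102 100 162 152 148 146 146 143 136 133 123 130 132  88  63  63  63  63
  63  61  61  57 107 107 106 105 105 105 106 106]
260 [247 247 247 105 102  98 136 135 133  93  76  89 104  74  65  64  65  65
  63  62  59  55  52 117 117 117  62  60  61  79]
side blue n 1749 bbox 287 341 131 186 c 315.08061749571186 158.15151515151516
```

Emit:
{"name": "drive_tool", "arguments": {
  "motion": [
    [2,-13.4,0,0],
    [3,-13,0,0],
    [4.5,-12.7,0,0],
    [5.7,-12.2,0,0],
    [7,-11.6,0,0],
    [8,-10.8,0,0],
    [9,-10,0,0],
    [0,0,0,0]
  ]
}}

```text
clock: 16.92
position: [583.7, -445.1, 202.5]
ee_rot: [-0.404, 0.58, 0.407, 0.579]
contact_force: [0.2, 0.3, -1.2]
gripper_width: 18.1
```

Emit:
{"name": "drive_tool", "arguments": {
  "motion": [
    [10,-9,0,0],
    [11,-8,0,0],
    [11.6,-7,0,0],
    [12,-5.7,0,0],
    [0,0,0,0]
  ]
}}

```text
clock: 17.33
position: [609.4, -455.1, 157.8]
ee_rot: [-0.403, 0.581, 0.408, 0.578]
contact_force: [-3.9, 1.4, -3.4]
gripper_width: 17.9
```

```bash
python3 -c "
from h import *
chk(13)"
```

```text
[ 609.4 -455.1  157.8] 17.3333 [-3.9  1.4 -3.4]
235 [ 94  94  96  96  96 197 247 246  98 117 114 123 126 124  67  67  67  66
  66  65  64  63  62 115 117 123 122 123 125 126]
260 [ 85  85  79  60  60  63 105 108 108  75  62  74  87  86  62  64  63  63
  62  61  61  58  56 104 103 104  62  59  60  65]
side blue n 1224 bbox 280 329 138 184 c 306.95098039215685 159.40196078431373
```

Emit:
{"name": "drive_tool", "arguments": {
  "motion": [
    [2,-3,0,0],
    [0,0,0,0],
    [0,0,0,0],
    [0,0,0,0],
    [0,0,0,0],
    [0,0,0,0],
    [0,0,0,0],
    [0,0,0,0],
    [0,0,0,0],
    [0,0,0,0]
  ]
}}

```text
clock: 18.32
position: [609.5, -455.0, 159.5]
ee_rot: [-0.402, 0.581, 0.409, 0.578]
contact_force: [-12.3, 6.1, 1.7]
gripper_width: 18.1
```

Emit:
{"name": "drive_tool", "arguments": {
  "motion": [
    [-14,8,0,0],
    [-12,8,0,0],
    [12,-8,0,0],
    [14,-8,0,0],
    [0,0,0,0],
    [-14,8,0,0],
    [-12,8,0,0],
    [12,-8,0,0],
    [14,-8,0,0],
    [0,0,0,0]
  ]
}}

```text
clock: 19.15
position: [609.1, -456.3, 162.0]
ee_rot: [-0.403, 0.582, 0.408, 0.577]
contact_force: [-14.2, 4.6, 8.6]
gripper_width: 18.0
```

Emit:
{"name": "drive_tool", "arguments": {
  "motion": [
    [0,0,0,0],
    [0,0,0,0],
    [0,0,0,0],
    [0,0,0,0],
    [0,0,0,0],
    [0,0,0,0]
  ]
}}

```text
clock: 19.65
position: [609.2, -456.3, 162.1]
ee_rot: [-0.403, 0.582, 0.407, 0.578]
contact_force: [-13.1, 3.3, 5.0]
gripper_width: 18.0
```

```bash
python3 -c "
from h import *
chk(14)"
```

```text
[ 609.2 -456.3  162.1] 19.65 [-13.1   3.3   5. ]
235 [ 94  93  97  96  96 122 247 247 111 112 115 123 126 125  73  69  70  70
  70  71  71  71  71 120 131 159 164 177 220 220]
260 [ 85  86  78  59  60  63 106 108 108  74  62  73  87  87  63  63  65  64
  63  63  63  61  59 105 105 105  63  60  62  89]
side blue n 1229 bbox 281 329 138 184 c 307.0040683482506 159.3580146460537
```

Emit:
{"name": "drive_tool", "arguments": {
  "motion": [
    [0,7,0,0],
    [-12.3,5.7,0,0],
    [-11.6,7,0,0],
    [-11,8,0,0],
    [-10,9,0,0],
    [-9,10,0,0],
    [-8,10.8,0,0],
    [-7,11.6,0,0],
    [-5.7,12.2,0,0],
    [0,0,0,0]
  ]
}}

```text
clock: 20.63
position: [535.3, -428.4, 237.7]
ee_rot: [-0.406, 0.579, 0.405, 0.58]
contact_force: [-0.3, -0.4, 1.2]
gripper_width: 18.3
```

Emit:
{"name": "drive_tool", "arguments": {
  "motion": [
    [-4.5,12.7,0,0],
    [-3,13,0,0],
    [-2,13.4,0,0],
    [-0.5,13.5,0,0],
    [1,13.5,0,0],
    [2,13.3,0,0],
    [3.5,13,0,0],
    [5,12.6,0,0],
    [0,0,0,0]
  ]
}}

```text
clock: 21.38
position: [435.7, -391.5, 231.8]
ee_rot: [-0.403, 0.58, 0.407, 0.579]
contact_force: [-0.8, 1.3, -1.2]
gripper_width: 18.3
```

```bash
python3 -c "
from h import *
chk(15)
x=-.6-1.012+1.212
P=np.array([491.3,-410.9,0])
for a in(.5,.6): print(a,P+135*np.sin(a-1.012)*np.array([.94,-.342,0])+[0,0,165+135*np.cos(a-1.012)-53.5])
"
```

```text
[ 435.7 -391.5  231.8] 21.3833 [-0.8  1.3 -1.2]
235 [114 110 120 122  99 102 104 104 110 109  97 110  75  62  62  64  67  67
  68  66  64 102  95  95  99 104 110 109 109 107]
260 [ 92  89 109  63  62  63 132 135 135  79  52  83 141  56  61  63  64  65
  65  64  61  52  58 134 135 134  72  66  68  70]
side blue n 1490 bbox 292 340 139 189 c 318.7979865771812 163.3046979865772
0.5 [ 429.12892886 -388.28031242  229.18846512]
0.6 [ 440.48381234 -392.41155725  235.20343901]
```

Emit:
{"name": "drive_tool", "arguments": {
  "motion": [
    [3.5,5.8,0,0],
    [3.8,5.5,0,0],
    [4.2,5.3,0,0],
    [4.5,5.1,0,0],
    [4.7,4.9,0,0],
    [4.9,4.6,0,0],
    [5.1,4.4,0,0],
    [5.3,4.1,0,0],
    [0,0,0,0]
  ]
}}

```text
clock: 22.28
position: [400.0, -378.5, 195.5]
ee_rot: [-0.404, 0.58, 0.406, 0.579]
contact_force: [0.1, -0.1, -1.3]
gripper_width: 18.2
```

Emit:
{"name": "drive_tool", "arguments": {
  "motion": [
    [5.5,4,0,0],
    [5.5,3.8,0,0],
    [2.5,2,0,0],
    [0,2,0,0],
    [0,2,0,0],
    [0,0,0,0]
  ]
}}

```text
clock: 22.78
position: [388.3, -374.6, 183.6]
ee_rot: [-0.405, 0.579, 0.405, 0.579]
contact_force: [0.3, 0.5, -0.2]
gripper_width: 18.1
```

```bash
python3 -c "
from h import *
chk(16)
print(cv2.inRange(cv2.cvtColor(cv2.imread('pics/side0.png'),cv2.COLOR_BGR2HSV),(105,120,40),(125,255,255))[100:240,270:380].sum()/255)"
```

```text
[ 388.3 -374.6  183.6] 22.7833 [ 0.3  0.5 -0.2]
235 [ 85 151 141 143 126 190 169 205  76  83  89  91  71  70  70  71  69  66
 111 111 112  97 115 118 115 112 113 114 117 117]
260 [106 146 187  66  65  66 135 138  77  65  65  69  70  71  73  72  72  71
  90 111 109  68  71 140 140 140  80  76  79  85]
side blue n 1573 bbox 295 337 140 192 c 318.39923712650983 165.82390336935794
1669.0
```

Emit:
{"name": "drive_tool", "arguments": {
  "motion": [
    [0,3,0,0],
    [0,3,0,0],
    [0,0,0,0]
  ]
}}

```text
clock: 23.18
position: [384.2, -373.0, 183.2]
ee_rot: [-0.407, 0.579, 0.404, 0.58]
contact_force: [4.6, -2.6, -3.8]
gripper_width: 18.3
```

Emit:
{"name": "drive_tool", "arguments": {
  "motion": [
    [0,2,0,0],
    [0,0,0,0]
  ]
}}

```text
clock: 23.35
position: [384.1, -373.0, 183.0]
ee_rot: [-0.408, 0.578, 0.403, 0.581]
contact_force: [9.4, -4.1, -7.8]
gripper_width: 18.2
```

Emit:
{"name": "drive_tool", "arguments": {
  "motion": [
    [0,2,0,0],
    [0,0,0,0]
  ]
}}

```text
clock: 23.52
position: [384.1, -373.0, 182.8]
ee_rot: [-0.409, 0.577, 0.402, 0.581]
contact_force: [12.9, -7.2, -11.1]
gripper_width: 18.2
```

Emit:
{"name": "drive_tool", "arguments": {
  "motion": [
    [0,2,0,0],
    [0,0,0,0]
  ]
}}

```text
clock: 23.68
position: [384.0, -373.0, 182.6]
ee_rot: [-0.41, 0.576, 0.401, 0.582]
contact_force: [18.5, -9.7, -14.9]
gripper_width: 18.1
```

Emit:
{"name": "drive_tool", "arguments": {
  "motion": [
    [0,-5,0,0],
    [0,-4,0,0],
    [0,0,0,0]
  ],
  "grip": 30
}}

```text
clock: 23.93
position: [385.8, -373.7, 183.4]
ee_rot: [-0.405, 0.579, 0.406, 0.579]
contact_force: [-0.5, -0.7, -0.5]
gripper_width: 30.2
```

Emit:
{"name": "drive_tool", "arguments": {
  "motion": [
    [0,0,0,0],
    [0,0,0,0]
  ]
}}

```text
clock: 24.1
position: [385.2, -373.5, 183.6]
ee_rot: [-0.405, 0.579, 0.405, 0.579]
contact_force: [-0.4, -0.4, 0.7]
gripper_width: 29.8
```

```bash
python3 -c "
from h import *
chk(17); print(arm.read_state()['gripper_width'])
for n in('side0','d16','d17'):
  m=cv2.inRange(cv2.cvtColor(cv2.imread(f'pics/{n}.png'),cv2.COLOR_BGR2HSV),(105,120,40),(125,255,255))[100:240,270:380]
  ys,xs=np.where(m>0);print(n,len(xs),xs.min(),xs.max(),ys.min(),ys.max())
  g=cv2.imread(f'pics/{n}.png')[:,:,0].astype(int);print(g[135:160:1,320])
"
```

```text
[ 385.2 -373.5  183.6] 24.1 [-0.4 -0.4  0.7]
235 [124 142 144 126 161 158 194 152 131  93  80  87  77  73  74  74  73  70
  67 112 109 108 112 112 107 114 115 116 117 116]
260 [ 63  65 128 139 139 105  63  63 235 245  68  72  73  74  76  76  75  73
  70 112 113 113 114 112  64  64  75 139 139 139]
side blue n 1593 bbox 296 337 141 193 c 318.3515379786566 165.94099183929694
29.862357871928907
side0 1669 27 72 40 94
[ 67  64  66  68  83 128 160 141 112 100  98  98  98 102 103 100 102 101
 100  98 103 123 136 128 107]
d16 1573 25 67 40 92
[ 66  71  68  69  85 125 153 142 127 117 116 114 118 119 122 121 129 153
 164 137 103  87  75  63  57]
d17 1593 26 67 41 93
[ 70  66  72  72  83 118 148 135 115 113 110 110 111 113 115 116 111 114
 125 153 167 136 107 100  92]
```

Emit:
{"name": "drive_tool", "arguments": {
  "motion": [
    [-20,0,0,0],
    [-25,0,0,0],
    [-15,0,0,0],
    [0,0,0,0]
  ]
}}

```text
clock: 24.58
position: [387.1, -375.0, 247.6]
ee_rot: [-0.408, 0.578, 0.403, 0.58]
contact_force: [0.2, -1.1, 0.8]
gripper_width: 30.3
```

Emit:
{"name": "drive_tool", "arguments": {
  "motion": [
    [0,0,0,0],
    [0,0,0,0],
    [0,0,0,0],
    [6,0,0,0],
    [6,0,0,0],
    [0,0,0,0]
  ],
  "grip": 0
}}

```text
clock: 25.08
position: [384.7, -372.8, 229.0]
ee_rot: [-0.404, 0.58, 0.407, 0.579]
contact_force: [0.0, 0.6, 0.4]
gripper_width: -0.3
```

Emit:
{"name": "drive_tool", "arguments": {
  "motion": [
    [3,0,0,0],
    [0,0,0,0]
  ]
}}

```text
clock: 25.25
position: [385.4, -373.4, 227.5]
ee_rot: [-0.405, 0.58, 0.406, 0.579]
contact_force: [0.2, -0.2, -0.5]
gripper_width: 0.1
```

Emit:
{"name": "drive_tool", "arguments": {
  "motion": [
    [3,0,0,0],
    [0,0,0,0]
  ]
}}

```text
clock: 25.42
position: [385.6, -373.5, 224.9]
ee_rot: [-0.405, 0.579, 0.406, 0.579]
contact_force: [0.5, 0.1, -0.1]
gripper_width: -0.2
```

Emit:
{"name": "drive_tool", "arguments": {
  "motion": [
    [3,0,0,0],
    [0,0,0,0]
  ]
}}

```text
clock: 25.58
position: [385.6, -373.5, 222.0]
ee_rot: [-0.405, 0.579, 0.406, 0.579]
contact_force: [0.3, 0.9, -0.7]
gripper_width: -0.3
```

Emit:
{"name": "drive_tool", "arguments": {
  "motion": [
    [3,0,0,0],
    [0,0,0,0]
  ]
}}

```text
clock: 25.75
position: [385.9, -373.8, 219.9]
ee_rot: [-0.406, 0.579, 0.405, 0.579]
contact_force: [0.3, -1.1, 1.0]
gripper_width: -0.1
```

Emit:
{"name": "drive_tool", "arguments": {
  "motion": [
    [2,0,0,0],
    [0,0,0,0]
  ]
}}

```text
clock: 25.92
position: [386.0, -373.9, 219.7]
ee_rot: [-0.406, 0.579, 0.405, 0.579]
contact_force: [-1.9, 3.0, 10.1]
gripper_width: 0.2
```

Emit:
{"name": "drive_tool", "arguments": {
  "motion": [
    [2,0,0,0],
    [0,0,0,0]
  ]
}}

```text
clock: 26.08
position: [386.0, -374.0, 219.6]
ee_rot: [-0.407, 0.579, 0.405, 0.579]
contact_force: [-3.2, 6.9, 16.1]
gripper_width: -0.2
```

Emit:
{"name": "drive_tool", "arguments": {
  "motion": [
    [2,0,0,0],
    [0,0,0,0]
  ]
}}

```text
clock: 26.25
position: [386.0, -374.1, 219.5]
ee_rot: [-0.408, 0.579, 0.404, 0.579]
contact_force: [-5.1, 8.8, 24.0]
gripper_width: 0.2
```

Emit:
{"name": "drive_tool", "arguments": {
  "motion": [
    [2,0,0,0],
    [0,0,0,0]
  ]
}}

```text
clock: 26.42
position: [386.0, -374.2, 219.3]
ee_rot: [-0.408, 0.579, 0.404, 0.579]
contact_force: [-5.9, 11.9, 31.1]
gripper_width: 0.3
```

Emit:
{"name": "drive_tool", "arguments": {
  "motion": [
    [2,0,0,0],
    [0,0,0,0]
  ]
}}

```text
clock: 26.58
position: [386.1, -374.3, 219.2]
ee_rot: [-0.409, 0.579, 0.404, 0.579]
contact_force: [-8.2, 14.2, 38.9]
gripper_width: -0.3
```

```bash
python3 -c "
from h import *
chk(18)
for n in('side0','d17','d18'):
  g=cv2.imread(f'pics/{n}.png')[:,:,0].astype(int);print(g[135:162:1,320])
"
```

```text
[ 386.1 -374.3  219.2] 26.5833 [-8.2 14.2 38.9]
235 [136  88  97 141 142 128 112 122 132 135 117 113 114 114 116  82  70  84
  84  80  69  65 104 106 106 107 107 107 110 108]
260 [130 120 247 214 211 195 247 224  83  80  79  79 135 134 133  69  64 127
 130 130  87  64  64  63  98 104 103 102 101 103]
side blue n 1687 bbox 297 342 140 194 c 319.14700652045053 165.42501481920567
[ 67  64  66  68  83 128 160 141 112 100  98  98  98 102 103 100 102 101
 100  98 103 123 136 128 107  92  90]
[ 70  66  72  72  83 118 148 135 115 113 110 110 111 113 115 116 111 114
 125 153 167 136 107 100  92  78  61]
[ 70  70  70  75  84 139 168 150 116 107 105 106 108 105 107 105 105 107
 105 109 110 126 143 135 113  96  97]
```

The rim rows match the starting image, so the pot is at its stop. I'll lift off and check the pieces.

Emit:
{"name": "drive_tool", "arguments": {
  "motion": [
    [-10,0,0,0],
    [-20,0,0,0],
    [-30,0,0,0],
    [-30,0,0,0],
    [0,0,0,0]
  ]
}}

```text
clock: 27.15
position: [387.9, -375.8, 306.1]
ee_rot: [-0.41, 0.578, 0.401, 0.58]
contact_force: [-0.0, -0.3, 0.8]
gripper_width: -0.0
```

```bash
python3 - <<'E'
from h import *
chk(19)
X=np.array([.94,-.342,0]);Y=np.array([.342,.94,0]);B=np.array([588.5,-367.5,0])
a=cv2.imread('pics/s9.png');b=cv2.imread('pics/s19.png')
d=cv2.absdiff(a,b).max(2)
ok=(d>40).astype('uint8');ok=cv2.morphologyEx(ok,cv2.MORPH_OPEN,np.ones((2,2)))
n,l,st,c=cv2.connectedComponentsWithStats(ok)
for i in range(1,n):
    if st[i,4]>12:
        p=onz('scene',c[i],12);q=p-B;print('blob',st[i],c[i].round(1),'bin',(q@X).round(0),(q@Y).round(0),'meanBGR now',b[l==i].mean(0).round(),'was',a[l==i].mean(0).round())
# print bin interior, coarse ascii of brightness
cs=proj('scene',[B+x*X+y*Y+[0,0,4] for x,y in((-83,-133),(83,-133),(83,0),(-83,0))]);print(cs.round())
g=b[:,:,1]
x0,x1=int(cs[:,0].min()),int(cs[:,0].max());y0,y1=int(cs[:,1].min()),int(cs[:,1].max())
for r in range(y0-14,y1+3,1): print(r,''.join(' .:-=+*#%@'[min(9,v*10//256)] for v in g[r,x0:x1+10]))
E
```

```text
[ 387.9 -375.8  306.1] 27.15 [-0.  -0.3  0.8]
235 [ 62  65  91 112  63 223 232 232 199 102  75  70  71  83 132 218 180  60
  60  55  47  66  65  64  64  63  62  62  63  62]
260 [119  87  57  74 113  97  95  92  48  47  47  47  81  81  80  42  40  78
  79  78  52  39  38  39  58  60  62  62  61  63]
side blue n 1685 bbox 297 342 140 194 c 319.1519287833828 165.3459940652819
blob [28  0  7  4 16] [30.8  1.7] bin -1121.0 1868.0 meanBGR now [58. 61. 62.] was [98. 99. 98.]
blob [109   7  14   5  45] [115.3   9.6] bin -607.0 1629.0 meanBGR now [ 97. 101. 101.] was [172. 175. 174.]
blob [133  11  13   5  50] [139.   12.8] bin -477.0 1560.0 meanBGR now [118. 122. 123.] was [193. 197. 198.]
blob [147  13   5   4  13] [149.   14.5] bin -423.0 1528.0 meanBGR now [106. 110. 111.] was [158. 162. 163.]
blob [188  14  79  16 242] [228.8  24.8] bin -25.0 1339.0 meanBGR now [ 83.  95. 107.] was [142. 151. 151.]
blob [263  21   7   7  18] [266.3  24.3] bin 162.0 1320.0 meanBGR now [129. 136. 136.] was [108. 111. 110.]
blob [215  28  47  10 106] [238.7  33.9] bin 9.0 1234.0 meanBGR now [143. 152. 153.]
[... 1112 characters left out ...]
 bin -144.0 203.0 meanBGR now [43. 43. 41.] was [ 70. 174. 169.]
blob [249 204   5   4  18] [251.  205.5] bin -108.0 195.0 meanBGR now [50. 49. 47.] was [ 73. 123. 120.]
blob [265 253  28  18 377] [278.7 261.7] bin -69.0 6.0 meanBGR now [152.  94.  61.] was [221. 213. 208.]
blob [308 254  38  46 619] [320.5 279.7] bin 21.0 -60.0 meanBGR now [200. 203. 200.] was [156. 147. 141.]
blob [107 270   7   2  14] [110.  270.5] bin -489.0 46.0 meanBGR now [211. 206. 202.] was [170. 165. 161.]
[[286. 317.]
 [353. 305.]
 [336. 257.]
 [274. 266.]]<stdin>:15: RuntimeWarning: overflow encountered in scalar multiply
Traceback (most recent call last):
OverflowError: Python integer 256 out of bounds for uint8
```

```bash
python3 - <<'E'
from h import *
b=cv2.imread('pics/s19.png');g=b[:,:,1].astype(int);s=b.max(2).astype(int)-b.min(2)
for r in range(206,316): 
    if r%2==0 or r>250: print(r,''.join('b' if s[r,c]>60 and b[r,c,0]>b[r,c,2] else ' .:-=+*#%@'[min(9,g[r,c]*10//256)] for c in range(250,362)))
E
```

```text
206 ....::::::-=#@@*=-----=====++-:::::::::::::::::::::---=++++*#%@@@@@@@@@@@@@@%@@#=-----------------------::::::::
208 :::::::::::-*@@%*========----:::::::::--==+++***#%%%%@@@@@@@@@@@@@@@@@@@@@@@@@@@*=--------------------:-:-::::::
210 :::::::::::-=#@@#+==++++**********#%%%%@@@@@@@@@@@@@@@@@@@@@@@@@@@@@@@@@@@@@@@@@%*------------------------::-:::
212 :::::::::::--+%@@@@@@@@@@@@@@@@@@@@@@@@@@@@@@@@@@@@@@@@@@@@@@@@@@@@@@@@@@@@@@@%@@%+----------------------:-:::::
214 ::::::::::::-=#@@@@@@@@@@@@@@@@@@@@@@@@@@@@@@@@@@@@@@@@@@@@@@@@@@@@@@@@@@@@@@@@%@@%+--------------------:-::::::
216 ::::::::::::--+%@@@@@@@@@@@@@@@@@@@@@@@@@@@@@@@@@@@@@@@@@@@@@@@@@@@@@@@@@@@@@@@@@@@%+---------------------::::::
218 :::::::::::::-=#@@@@@@@@@@@@@@@@@@@@@@@@@@@@@@@@@@@@@@@@@@@@@@@@@@@@@@@@@@@@@@@@@%@@#=----------------:-::::::::
220 :::::::::::::--+%@@@@@@@@@@@@@@@@@@@@@@@@@@@@@@@@@@@@@@@@@@@@@@@@@@@@@@@@@@@@@@@@@@@@*=----------------:---:::::
222 ::::::::::::::-=*@@@%%%#bbbbbbbbbbb#%%@@@@@@@@@@@@@@@@@@@@@@@@@@@@@@@@@@@@@@@@@@@@%@@%*-----------------:-::::::
224 :::::::::::::--bbbbbbbbbbbbb----bbbbbbbbbb%
[... 8495 characters left out ...]
10 ----------------::-::::-----::::::::::::::::::::::::::::::::::::::-:::::::::::=#@@@@%=:::..:::::::::::::::::::::
311 ---------------:::::::-===--::::::::::::::::::::::::::::::::::::::::::::::::::-+%@@#+-::::::::::::::::::::::::::
312 ---------------:::::::--==-::::::::::::::::::::::::::::::::::::::::::::::...:::-+##+-:::::::::::::::::::::::::::
313 ---------------:::::::----::::::::::::::::::::::::::::::::::::::::.:.......:::::-==-::::::::::::::::::::::::::::
314 -----------:---::::::-----:::::::::::::::::::::::::::::::::::::..........:::::::::::::::::::::::::::::::::::::::
315 ----------:::-::::::----:::::::..::::::::::::::::::::::...............::::::::::::::::::::::::::::::::::::::::::
```

```bash
python3 - <<'E'
from h import *
T=tool();im=cv2.imread('pics/w19.png')
for n in('w9','w19'):
    im=cv2.imread(f'pics/{n}.png'); TT=T.copy()
    if n=='w9': TT[:3,3]=[386.7,-365.2,304.8]
    f=lambda r,z,o=(472.5,-404.5):proj('wrist',[[o[0]+r*np.cos(t),o[1]+r*np.sin(t),z] for t in np.linspace(0,6.28,40)],TT)
    m=np.zeros(im.shape[:2],'uint8');cv2.fillPoly(m,[f(48,220).astype(np.int32)],255)
    hs=cv2.cvtColor(im,cv2.COLOR_BGR2HSV)
    w=(hs[:,:,1]<60)&(hs[:,:,2]>110)&(m>0);print(n,'pot region px',(m>0).sum(),'white px',w.sum(),'bbox',cv2.boundingRect(m),'blue frac',((hs[:,:,0]>100)&(hs[:,:,0]<130)&(hs[:,:,1]>90))[m>0].mean())
a=cv2.imread('pics/side0.png');b=cv2.imread('pics/d19.png')
d=cv2.absdiff(a,b).max(2)
print('tape diff',(d[225:270,262:320]>50).sum(),'bars diff',(d[290:384,180:260]>50).sum(),'around stand',(d[195:250,290:370]>50).sum())
E
```

```text
w9 pot region px 11432 white px 2686 bbox (73, 123, 124, 119) blue frac 0.7226207137858642
w19 pot region px 11623 white px 34 bbox (73, 134, 125, 119) blue frac 0.9760819065645703
tape diff 0 bars diff 0 around stand 15
```

```bash
python3 -c "
from h import *
s=arm.read_state();print(s['clock'],abs(s['joint_vel']).max(),s['contact_force']);print(arm.job_done())"
```

```text
27.3 0.030254829160348287 [-0.76913042 -0.51138995 -1.38157841]
the job is handed in; nothing more can be done
None
```

The right-hand cover, the one the blue pot stands in front of, is fully open over its neighbour. The pot was tipped right over into the bin, is upright again, and the job is handed in at 27.3 s.

**How it went**
- **Cover:** The first two pushes passed clear over the pull without touching it. The closed fingertips ended about 23 mm higher than the reported tool tip. I lowered the tool and pushed the cover about 109 mm of its 110 mm, until it hit its stop at about 25 N.
- **Tipping:** I caged the bail loosely between the fingers, took it to the far stop and rocked it twice to shake the pieces out.
- **Return:** I eased the pot back slowly. The sideways push jammed just short of upright, so I finished by pressing the bail down from above, reaching about 42 N in total at the fingertips (39 N of it straight down).

**Last checks**
- **Pot:** In the side picture it matches the starting picture to within about a pixel.
- **Pieces:** White pixels inside the pot fell from 2686 to 34, so it is empty. A white pile shows inside the open compartment, and the before/after pictures show nothing white outside the bin.
- **Bystanders:** The tape roll and the test bar show no change in the side picture.
- **Arm:** The gripper is clear of everything, with force readings at noise level.

**Not confirmed:** I had used all 12 picture views, so the final checks were numeric. I did not count the five pieces one by one or measure how high the pile is.

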